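Screw down the hatch of a display light with a driver taken from a tool rest

ROBOT

A 6-joint arm with a two-finger parallel gripper is mounted at the origin on a cart in front of the work surface, level with it; the furniture and walls round the work are solid. World frame = base frame: x ahead of the robot, y to its left, z up, the work surface at z = 0. Lengths are in m, angles in rad, forces in N, time in s.
With the tool pointing down it reaches from about 0.375 to 0.9 m from the base axis. Payload 3.1 kg.
Tool frame: the origin (TCP) lies on the centre line of the jaws, within the pads' length; the fingertips stand 14 mm ahead of it and the grasp point (between the pads) lies 5 mm behind it; z points along the fingers, y is the line along which they close (so a half turn about z gives the same grasp; the last joint's range is limited). The gripper opens to 85 mm and grips with 20 to 120 N. Pads are 22 mm wide; open, the fingers measure 114 mm over their backs; the gripper's body (76 mm by 85 mm) begins 54 mm behind the grasp point. The pads swing forward as they close: fully open they stand 13 mm farther back than shut.
Start: joints at [-1.502, 0.527, 1.433, -0, 1.181, -0.178], TCP at [0.153, -0.606, 0.245] pointing down, gripper open.
Joint ranges: [-3.08, 3.08], [-0.75, 2.2], [0.22, 2.44], [-1.43, 4.57], [0, 2.65], [-2.85, 2.85]. Speed limits (rad/s): [2.79, 2.79, 3.14, 3.14, 3.14, 3.14].

INTERFACE

Orientations are given as a 3x3 rotation matrix whose columns are the frame's x, y, z axes.
In Python, from workcell import manip gives the robot as it stands. The module is installed in compiled form; this text tells all that it offers.
- The arm moves only by the shell command python3 -m jog 'ROWS' [OPENING] [FORCE]. ROWS is JSON, a list of rows, each an object of numbers: "dx", "dy", "dz": the shift along the tool's x, y, z normalised to -1 to 1, where 1 is 400 mm; "wx", "wy", "wz": the turn, a rotation vector about the tool's x, y, z normalised to -1 to 1, where 1 is 90 degrees. In form: [{"dx": .., "dy": .., "dz": .., "wx": .., "wy": .., "wz": ..}, ...]. A call has 1 to 5 rows; each row is the pose to reach, as a shift and turn from the pose commanded when the call began, along the tool's axes at that moment; what a row does not reach only later rows make up. A row lasts 1/8 s, in which the tool goes at most 62.5 mm and 10.7 degrees, less where a joint would pass 70% of its speed; a pose out of reach is approached as far as the arm can. A call with a number of a shift or a turn outside -1 to 1 is refused whole. A call with a gripper value outside its range is refused whole. OPENING is the closure, from 0 (fully open) to 1 (shut), set as the call begins (- or left out, the last holds). The fingers move at their own pace and stop on an object; FORCE is the grip in N (left out, the last holds). Time passes only in rows, so rows that repeat a pose let the fingers close. It gives the time, the measured TCP pose, the force, the opening and the grip force at its end, in the units of the state.
- manip.sense(): the state, without advancing time (a new reading comes with each control period).
- manip.get_image(name): name is "scene" or "top"; returns a dict with "img" (420x560x3 uint8, red, green, blue), "fx", "fy", "cx", "cy" (pixels), "dist" ([k1, k2, p1, p2, k3] as OpenCV has them; the pictures are not rectified), "extrinsics" (4x4, takes a point from camera to world coordinates). Camera axes: x right, y down, z forward; pixel columns grow to the right and rows downward; lengths in m; the calibration is good to about 2 mm. A picture is of the moment at which its call begins. There is no depth.
- manip.job_done(): hands the job in; it is judged then, once.
The state is a dict: "time_s": time; "q": joint angles; "joint_velocities": joint speeds; "tau": joint torques, N m; "ee_pos": TCP position; "orientation": TCP orientation; "contact_force": force on the tool from outside, world axes, zero at the start; "ft_torque": the same for the moment, N m; "opening": opening from 0.0 (shut) to 1.0 (fully open); "gripper_force": force on a finger pad.
Only numpy, scipy, OpenCV 4.12 (cv2) and the standard library are available. Lean on these libraries where they do the work, as an engineer would, in place of code of your own. Each camera call takes 0.05 s, during which the arm holds its last target. There are 200 camera calls.

TASK

Screw down the hatch of the lamp base on the table with the cross-tipped screwdriver: first lay that driver in the sloping tool rest, tip down against the stop, and let go, then take it again by the butt end of its handle, in line with its shaft. Hold it upright with the tip pressed into the screw's cross slots, and turn the screw clockwise, following it down, until its head is right down on the hatch cover. Then lay the driver back in the tool rest in the same way, and leave the other driver, the jars and the boxes undisturbed.

Things in the scene. Friction and masses are not known exactly. Their poses are not given: they have to be found in the camera images.
- cross_driver: Cross-tipped screwdriver, loose, about 0.16 kg, 160 mm long, lying flat. Square dark wooden handle 28 x 28 mm, 95 mm long; steel shaft 12 mm across; tip of two crossed blades. Origin: centre of its underside as it lies, half-way along; +x along the shaft to the tip, z square to the upper flat; long axis at z = +14 mm. Handle from x = -80 (butt) to +15 mm. Balance point near x = -18 mm.
- cross_driver_tip (a point): Centre of the cross driver's tip end, on its long axis; axes as cross_driver. The two blades are 14 mm long, 18 mm across and 5 mm thick, the last 4 mm stepped down to 13 across and 3 thick; they form a plus sign seen end-on, square with the handle's flats.
- cross_driver_butt (a point): Centre of the cross driver's butt end, on its long axis; axes as cross_driver. At the start the tip points roughly left (world +y), up to 0.35 rad off, and the driver lies at one of two spots at the table's front; the flat driver lies at the other.
- flat_driver: The other screwdriver, loose: same handle, length and frame, but its tip is one flat blade 24 mm wide and 5 mm thick, not a cross. It stays where it lies.
- lamp_base: Battery base of a display light, fixed: wooden housing 140 mm (x) by 200 mm (y), 44 mm high, yaw up to 0.35 rad; on it a square dark steel hatch cover 96 x 96 mm, upper face at z = 48 mm, centred at y = -42 mm with the screw in its middle, and a dark round lamp socket 60 mm across, up to z = 70 mm, at y = +55 mm. Origin: centre of its underside, z up.
- screw_head: The hatch screw, steel, upright axis. Origin on the axis, at the hatch cover's upper face when the screw is at 0; turns and sinks with the screw. Head 40 mm across: a dark 3 mm disc, 6 to 9 mm above the origin (its floor, called screw_head_c0), with a bright 7 mm thick slotted part on it. Two slots along its x and y axes cross at the centre, each 8.5 mm wide, 7 mm deep, open to the rim.
- screw_top (a point): Centre of the upper end of the screw's head, on its axis, 16 mm above the origin of screw_head; axes as that body's (x and y along the slots). A seated driver's tip stands on the slot floor, 7 mm below this point; the blades then have 1.7 mm play to either side and about 0.2 rad of turning play.
- hatch_screw (a joint): Turn of the screw, rad: grows clockwise seen from above; starts between 0 and 0.5; at 2.0, the hard stop, the head is right down on the cover. It sinks 3 mm per rad (6 mm gap under the head at 0). Friction moment about 0.12 N m, no spring; stays where it is left.
- tool_rest: Light wooden tool rest, fixed, base 150 (x) by 74 mm (y): a straight-sided trough sloping at 45 degrees down to its +x, closed there by a stop. Origin: centre of the underside, z up. Trough 34 mm wide inside, 13 to 19 mm deep, 105 mm long, so the upper 55 mm of a driver's handle stick out free all round. +x points 0.7 rad left of world +x, up to 0.35 rad off.
- rest_tip (a point): Where the tip end of a driver lying home in the rest is, on its axis, at the stop: x = +50, y = 0, z = 36 mm in the rest's frame. A driver lies home with a handle flat on the trough floor.
- rest_butt (a point): Where the butt end of a driver lying home in the rest is (on its axis): at x = -63, y = 0, z = 149 mm in the rest's frame.
- slim_box: Patterned slim soap box standing on end, loose, 56 x 50 mm, 201 mm high, close beside the lamp base at its right. Origin: centre of the underside.
- jar_left: Black balm jar, loose, 56 mm across, 48 mm high, at the left. Origin: centre of the underside.
- jar_right: Black balm jar, loose, 56 mm across, 48 mm high, between the lamp base and the rest. Origin: centre of the underside.
- carton: Green mug carton, loose, 70 x 80 mm, 150 mm high, behind the rest. Origin: centre of the underside.

How it is judged:
On the way, in this order (a step that is already met when the one before it is completed fails the run):
1. the cross driver lies in the rest, tip at the stop, let go (distance between cross_driver_tip and rest_tip below 0.015 m and distance between cross_driver_butt and rest_butt below 0.02 m and contact force between the fingers and cross_driver below 0.1 N and linear speed of cross_driver below 0.02 m/s), for 0.2 s.
2. with the driver upright (within 0.2 rad) and its tip pressed in the slots, the screw has been turned past 1.0 (value of joint hatch_screw above 1 rad and contact force between cross_driver and screw_head_c0 above 1.5 N and angle between the x axis of cross_driver and the z axis of lamp_base, either way round below 0.2 rad), for 0.05 s.
3. with the driver upright and its tip still pressed in the slots, the screw is home (past 1.85) (value of joint hatch_screw above 1.85 rad and contact force between cross_driver and screw_head_c0 above 1.5 N and angle between the x axis of cross_driver and the z axis of lamp_base, either way round below 0.2 rad), for 0.1 s.
At the end, for the whole second after the job is handed in: The hatch screw is past 1.85 rad (head down to within 0.5 mm of the cover); the cross driver lies still in the rest, let go, its tip within 15 mm of rest_tip and its butt within 20 mm of rest_butt (all of step 1 and value of joint hatch_screw above 1.85 rad); the robot touches nothing.
It fails at once if the flat driver, a jar, the slim box or the carton is moved by more than 25 mm (distance of any of flat_driver, slim_box, jar_left, jar_right, carton from where it was at the start of the episode above 0.025 m).
It fails at once if the fingers turn or press the screw themselves (contact force between the fingers and screw_head above 1 N).
It also fails if it takes over 72 s, if anything falls off the work surface, if the arm or the gripper's body presses on something with over 40 N, if the wrist force passes 120 N, or if a joint passes its speed limit or range.

## Working session

There is one attempt and no reset: what is moved stays moved. The work goes in short steps, Python scripts to look and compute and a shell command to move; the robot and the scene stay as the last step left them, time stands still between calls to the robot, and variables do not carry over. Pictures are saved under pics/ and viewed, at most 10 in all, crops included, and the job is handed in when it is done.

```bash
mkdir -p pics; cat > h.py <<'E'
import numpy as np, cv2, json
from workcell import manip
def shot(n,out):
    d=manip.get_image(n); cv2.imwrite(out,d['img'][:,:,::-1])
    np.savez('cam_'+n,**{k:np.array(d[k]) for k in d}); return d
def cam(n): return np.load('cam_%s.npz'%n)
def K(c): return np.array([[c['fx'],0,c['cx']],[0,c['fy'],c['cy']],[0,0,1.]])
def pix2w(n,uv,z):
    c=cam(n);p=cv2.undistortPoints(np.array(uv,float).reshape(-1,1,2),K(c),c['dist']).reshape(-1,2)
    E=c['extrinsics'];r=np.c_[p,np.ones(len(p))]@E[:3,:3].T;o=E[:3,3]
    return o+r*((np.broadcast_to(z,len(p))-o[2])/r[:,2])[:,None]
def w2pix(n,P):
    c=cam(n);E=np.linalg.inv(c['extrinsics'])
    return cv2.projectPoints(np.array(P,float).reshape(-1,3),cv2.Rodrigues(E[:3,:3])[0],E[:3,3],K(c),c['dist'])[0].reshape(-1,2)
E
python3 - <<'E'
from h import *
np.set_printoptions(precision=3,suppress=True)
for n in ('top','scene'):
    d=shot(n,f'pics/{n}0.png');print(n,d['fx'],d['extrinsics'])
a=cv2.imread('pics/top0.png');cv2.imwrite('pics/top0b.png',cv2.resize(a,(800,600),interpolation=cv2.INTER_CUBIC))
a=cv2.imread('pics/scene0.png');cv2.imwrite('pics/scene0b.png',cv2.resize(a,(800,600),interpolation=cv2.INTER_CUBIC))
E
```

```text
top 457.3360809221578 [[ 0.011 -0.997  0.081  0.497]
 [-1.    -0.01   0.014 -0.07 ]
 [-0.013 -0.082 -0.997  1.269]
 [ 0.     0.     0.     1.   ]]
scene 542.1855024849623 [[-0.824 -0.24   0.514 -0.125]
 [-0.567  0.345 -0.748  0.957]
 [ 0.002 -0.908 -0.42   0.696]
 [ 0.     0.     0.     1.   ]]
```

View pics/top0b.png

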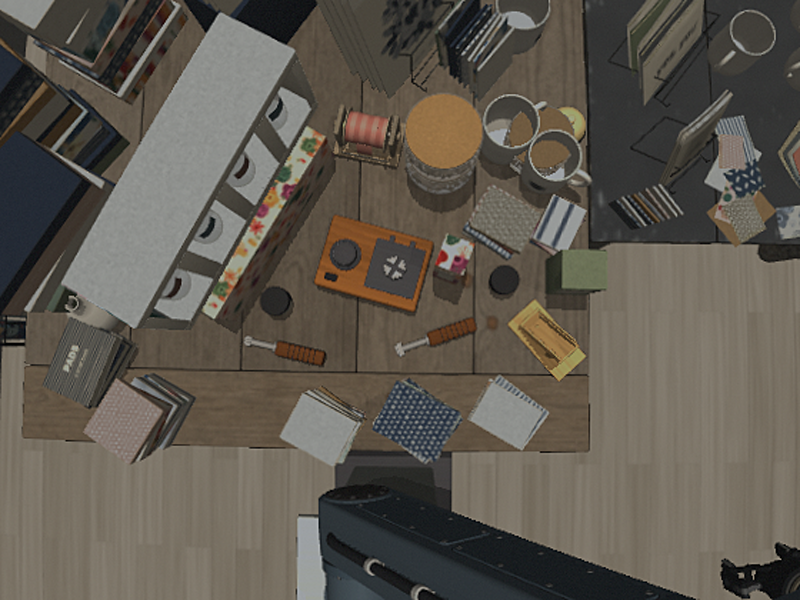

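View pics/scene0b.png

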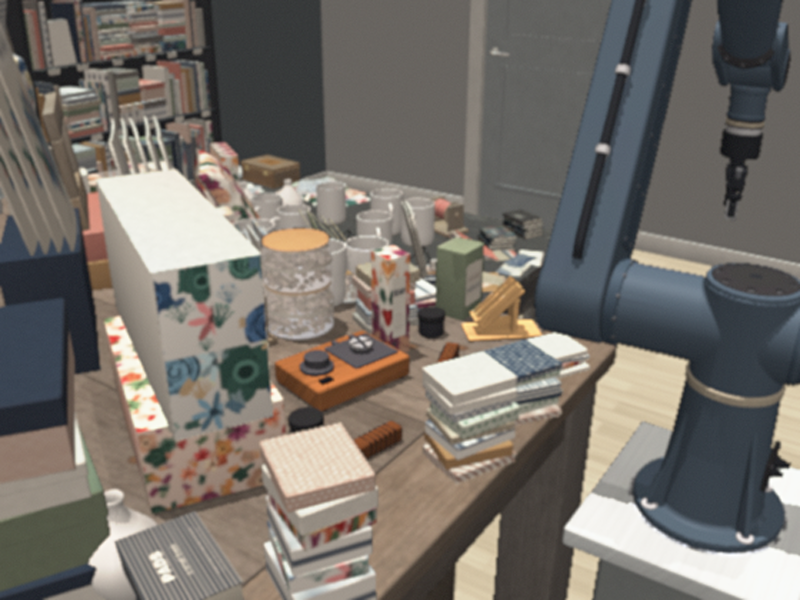

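The top view shows the lamp base at (375,262), the drivers near (285,350) and (435,337), and the rest near (547,338). I'll enlarge that area.

```bash
python3 - <<'E'
from h import *
a=cv2.imread('pics/top0.png')
c1=a[222:272,165:235];c2=a[215:265,270:340]
c=np.hstack([cv2.resize(x,(400,286),interpolation=cv2.INTER_CUBIC) for x in (c1,c2)])
d1=a[205:270,350:415];d2=a[148:223,218:308]
d=np.hstack([cv2.resize(d1,(312,312),interpolation=cv2.INTER_CUBIC),cv2.resize(d2,(374,312),interpolation=cv2.INTER_CUBIC),np.zeros((312,114,3),np.uint8)])
cv2.imwrite('pics/c1.png',cv2.convertScaleAbs(np.vstack([c,d]),alpha=1.5))
E
```

```text
(no output)
```

View pics/c1.png

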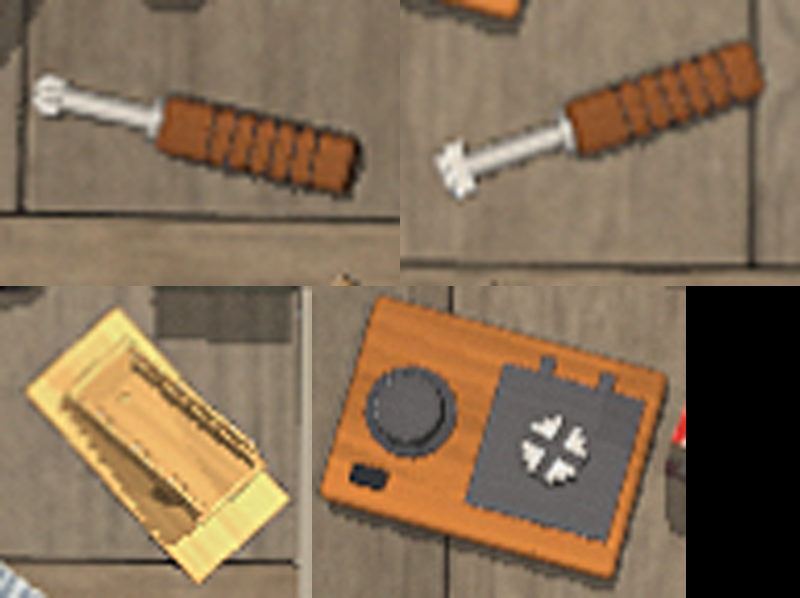

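The left driver at (171,238)–(226,251) in original pixels has the narrow tip, so it's the cross driver. The right one has a wide single blade. The rest's stop end is at the upper left and the screw is near (276.7,187.2).

```bash
python3 - <<'E'
from h import *
np.set_printoptions(precision=4,suppress=True)
A=lambda L,s,ox,oy,x0,y0:[((x-x0)/s+ox-.5+.5/s*0,(y-y0)/s+oy-.5) for x,y in L]
dr=A([(33,94)],400/70,165,222,0,0); tip=pix2w('top',dr,.014)[0]
hc=pix2w('top',A([(166,94),(357,137),(343,195),(153,152)],400/70,165,222,0,0),.028)
print('tip',tip,'handle',hc, [np.linalg.norm(hc[i]-hc[(i+1)%4]) for i in range(4)])
rc=pix2w('top',A([(120,308),(27,388),(200,583),(288,497)],4.8,350,205,0,286),0.004)
print('rest',rc,rc.mean(0),[np.linalg.norm(rc[i]-rc[(i+1)%4]) for i in range(4)])
d=(rc[0]+rc[1]-rc[2]-rc[3]);print('yaw',np.arctan2(d[1],d[0]))
s=374/90
lb=pix2w('top',A([(378,297),(665,376),(615,580),(322,498)],s,218,148,312,286),.044)
print('lamp',lb.mean(0),[np.linalg.norm(lb[i]-lb[(i+1)%4]) for i in range(4)])
d=lb[0]+lb[3]-lb[1]-lb[2];lyaw=np.arctan2(d[1],d[0])-np.pi/2;print('yaw',lyaw)
sc=pix2w('top',A([(556,449)],s,218,148,312,286),.062);print('screw',sc, lb.mean(0)+[.042*np.sin(lyaw),-.042*np.cos(lyaw),0])
a=cv2.imread('pics/top0.png')
z=cv2.resize(a[176:200,264:290],(520,480),interpolation=cv2.INTER_CUBIC)
b=cv2.imread('pics/scene0.png');p=w2pix('scene',sc)[0];print(p)
u,v=p.astype(int);z2=cv2.resize(b[v-24:v+24,u-14:u+14],(280,480),interpolation=cv2.INTER_CUBIC)
cv2.imwrite('pics/scr.png',cv2.convertScaleAbs(np.hstack([z,z2]),alpha=1.4))
E
```

```text
tip [0.4886 0.2663 0.014 ] handle [[0.4897 0.1981 0.028 ]
 [0.4706 0.106  0.028 ]
 [0.4431 0.1122 0.028 ]
 [0.462  0.2037 0.028 ]] [np.float64(0.09402981673440386), np.float64(0.02821739126146341), np.float64(0.09346546362209512), np.float64(0.028240364593370315)]
rest [[ 0.5751 -0.2984  0.004 ]
 [ 0.5284 -0.2444  0.004 ]
 [ 0.4172 -0.3445  0.004 ]
 [ 0.4668 -0.3958  0.004 ]] [ 0.4969 -0.3207  0.004 ] [np.float64(0.071363905323155), np.float64(0.14956903551508083), np.float64(0.07133083930684488), np.float64(0.145638107786508)]
yaw 0.7326325190840361
lamp [0.6378 0.0138 0.044 ] [np.float64(0.1950497302504079), np.float64(0.1366042951574172), np.float64(0.1975941612336452), np.float64(0.136735574182214)]
yaw -0.2622916663870307
screw [[ 0.6284 -0.0269  0.062 ]] [ 0.6269 -0.0267  0.044 ]
[252.2118 239.4313]
```

View pics/scr.png

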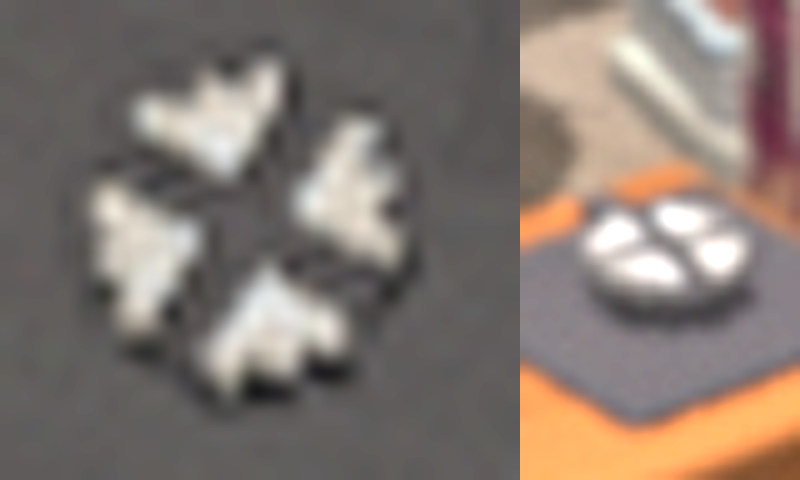

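The screw's slots are turned about 29° clockwise in the picture (yaw about -0.506 mod 90°) and its centre is at pixel (275.8,186.8). I'll write a planning helper and work out the moves.

```bash
cat >> h.py <<'E'
np.set_printoptions(precision=4,suppress=True)
from scipy.spatial.transform import Rotation as Ro
def rel(R,p,name='',R0=None,p0=None):
    s=manip.sense()
    if R0 is None: R0=np.array(s['orientation']).reshape(3,3)
    if p0 is None: p0=np.array(s['ee_pos'])
    d=R0.T@(np.array(p)-p0)/.4; w=Ro.from_matrix(R0.T@R).as_rotvec()/(np.pi/2)
    print(name,'d',d.round(3),'w',w.round(3),'rows',round(max(np.linalg.norm(d)*400/62.5,np.linalg.norm(w)*90/10.7),1))
def st():
    s=manip.sense();print('t',round(s['time_s'],2),'q',np.array(s['q']),'p',np.array(s['ee_pos']),'F',np.array(s['contact_force']).round(1),'op',round(s['opening'],3),'gf',round(s['gripper_force'],1));return s
def fr(y,z):
    z=np.array(z,float);z/=np.linalg.norm(z);y=np.array(y,float);y-=z*(y@z);y/=np.linalg.norm(y);return np.c_[np.cross(y,z),y,z]
# measured
dyaw=1.3665; butt=np.array([.4568,.1091,.014]); dd=np.array([np.cos(dyaw),np.sin(dyaw),0])
ryaw=.7326; rest=np.array([.4969,-.3207,0]); u=np.array([np.cos(ryaw),np.sin(ryaw),0]); v=np.array([-u[1],u[0],0]); k=np.array([0,0,1.])
rtip=rest+.05*u+.036*k; rbutt=rest-.063*u+.149*k; rd=(u-k)/2**.5; rn=(u+k)/2**.5
E
python3 - <<'E'
from h import *
s=st();print(np.array(s['orientation']))
print('screw',pix2w('top',[(275.75,186.75)],.0633),pix2w('top',[(276.2,186.7)],.0633))
for nm,uv,z in (('carton',[(577*.7,256*.7)],.15),('slimtop',[(456*.7,246*.7)],.201),('jarR',[(503*.7,278*.7)],.048),('jarL',[(276*.7,300*.7)],.048)): print(nm,pix2w('top',uv,z))
print('rtip',rtip,'rbutt',rbutt)
lean=np.deg2rad(15)
z=np.sin(lean)*dd-np.cos(lean)*k
g=butt+.032*dd; g[2]=.0225
for sg in (1,-1):
    R=fr(sg*np.cross(k,dd),z)
    rel(R,g+.005*z-z*.12,'pre%d'%sg)
E
```

```text
t 0.1 q [-1.5025  0.5284  1.4338 -0.      1.1814 -0.1785] p [ 0.1527 -0.6054  0.2444] F [ 0.1 -0.2 -0.4] op 0.996 gf 0.0
[[ 0.9697  0.2443 -0.0002]
 [ 0.2443 -0.9697  0.002 ]
 [ 0.0003 -0.002  -1.    ]]
screw [[ 0.6282 -0.0257  0.0633]] [[ 0.6283 -0.0269  0.0633]]
carton [[ 0.6409 -0.3457  0.15  ]]
slimtop [[ 0.6487 -0.1327  0.201 ]]
jarR [[ 0.6107 -0.2302  0.048 ]]
jarL [[0.5649 0.1966 0.048 ]]
rtip [ 0.5341 -0.2873  0.036 ] rbutt [ 0.4501 -0.3628  0.149 ]
pre1 d [ 1.176 -1.551  0.281] w [ 0.167 -0.104  1.279] rows 12.6
pre-1 d [ 1.176 -1.551  0.281] w [ 0.092  0.148 -0.709] rows 12.6
```

```bash
python3 - <<'E'
from h import *
print(pix2w('top',[(310*.7,388*.7),(365*.7,410*.7)],.1),pix2w('top',[(310*.7,388*.7)],.05))
lean=np.deg2rad(15); z=np.sin(lean)*dd-np.cos(lean)*k
g=butt+.032*dd; g[2]=.0225
R=fr(-np.cross(k,dd),z)
s=st();R0=np.array(s['orientation'])
rel(R0,[.42,-.3,.3],'A'); 
rel(R,g+.005*z-z*.12,'B after A',R0,np.array([.42,-.3,.3]))
rel(R,g+.005*z,'C after B',R,g+.005*z-z*.12)
E
```

```text
[[0.4053 0.1202 0.1   ]
 [0.3679 0.0212 0.1   ]] [[0.4014 0.1283 0.05  ]]
t 0.1 q [-1.5025  0.5284  1.4338 -0.      1.1814 -0.1785] p [ 0.1527 -0.6054  0.2444] F [ 0.1 -0.2 -0.4] op 0.996 gf 0.0
A d [ 0.835 -0.577 -0.138] w [0. 0. 0.] rows 6.6
B after A d [ 0.341 -0.973  0.418] w [ 0.092  0.148 -0.709] rows 7.1
C after B d [0.  0.  0.3] w [0. 0. 0.] rows 1.9
```

```bash
A='' ; 
python3 -m jog '[{"dx":0.835,"dy":-0.577,"dz":-0.138,"wz":-0.2},{"dx":0.835,"dy":-0.577,"dz":-0.138,"wz":-0.4},{"dx":0.835,"dy":-0.577,"dz":-0.138,"wz":-0.7},{"dx":0.835,"dy":-0.577,"dz":-0.138,"wz":-0.7},{"dx":0.835,"dy":-0.577,"dz":-0.138,"wz":-0.7}]' 0.4 60
python3 -m jog '[{"dx":0,"wz":0},{"dx":0}]'
python3 - <<'E'
from h import *
lean=np.deg2rad(15); z=np.sin(lean)*dd-np.cos(lean)*k
g=butt+.032*dd; g[2]=.0225
R=fr(-np.cross(k,dd),z)
s=st()
rel(R,g+.005*z-z*.12,'B')
E
```

```text
t 0.1 q [-1.5025  0.5284  1.4338 -0.      1.1814 -0.1785] p [ 0.1527 -0.6054  0.2444] F [ 0.1 -0.2 -0.4] op 0.996 gf 0.0
B d [ 1.176 -1.551  0.281] w [ 0.092  0.148 -0.709] rows 12.6invalid input
invalid input
```

```bash

python3 -m jog '[{"dx":0.835,"dy":-0.577,"dz":-0.138,"wx":0,"wy":0,"wz":-0.2},{"dx":0.835,"dy":-0.577,"dz":-0.138,"wx":0,"wy":0,"wz":-0.4},{"dx":0.835,"dy":-0.577,"dz":-0.138,"wx":0,"wy":0,"wz":-0.7},{"dx":0.835,"dy":-0.577,"dz":-0.138,"wx":0,"wy":0,"wz":-0.7},{"dx":0.835,"dy":-0.577,"dz":-0.138,"wx":0,"wy":0,"wz":-0.7}]' 0.4 60
python3 - <<'E'
from h import *
lean=np.deg2rad(15); z=np.sin(lean)*dd-np.cos(lean)*k
g=butt+.032*dd; g[2]=.0225
R=fr(-np.cross(k,dd),z)
s=st()
rel(R,g+.005*z-z*.12,'B')
E
```

```text
time_s: 0.72
ee_pos: [0.3577, -0.3713, 0.2874]
orientation: [[0.372, 0.928, -0.0], [0.928, -0.372, 0.0], [0.0, -0.0, -1.0]]
contact_force: [0.7, -1.0, -0.1]
opening: 0.6
gripper_force: 0.0
t 0.72 q [-1.0212  0.3285  1.6518  0.0002  1.1617 -0.6405] p [ 0.3577 -0.3713  0.2874] F [ 0.7 -1.  -0.1] op 0.6 gf 0.0
B d [ 1.212 -0.217  0.385] w [ 0.015  0.166 -0.112] rows 8.3
```

```bash

python3 -m jog '[{"dx":0.7,"dy":-0.125,"dz":0.1,"wx":0,"wy":0.08,"wz":-0.06},{"dx":0.7,"dy":-0.125,"dz":0.1,"wx":0.01,"wy":0.16,"wz":-0.11},{"dx":0.7,"dy":-0.125,"dz":0.1,"wx":0.01,"wy":0.16,"wz":-0.11},{"dx":0.7,"dy":-0.125,"dz":0.1,"wx":0.01,"wy":0.16,"wz":-0.11},{"dx":0.7,"dy":-0.125,"dz":0.1,"wx":0.01,"wy":0.16,"wz":-0.11}]'
python3 - <<'E'
from h import *
lean=np.deg2rad(15); z=np.sin(lean)*dd-np.cos(lean)*k
g=butt+.032*dd; g[2]=.0225
R=fr(-np.cross(k,dd),z)
s=st()
rel(R,g+.005*z-z*.12,'B')
rel(R,g+.005*z-z*.0,'C',R,g+.005*z-z*.12)
E
```

```text
time_s: 1.35
ee_pos: [0.4151, -0.0918, 0.2468]
orientation: [[0.203, 0.978, 0.056], [0.947, -0.21, 0.244], [0.25, 0.004, -0.968]]
contact_force: [0.0, -0.6, 0.5]
opening: 0.598
gripper_force: 0.0
t 1.35 q [-0.6437  0.2782  1.9071  0.263   1.0752 -0.5717] p [ 0.4151 -0.0918  0.2468] F [ 0.  -0.6  0.5] op 0.598 gf 0.0
B d [ 0.431 -0.005  0.404] w [ 0.004  0.006 -0.004] rows 3.8
C d [0.  0.  0.3] w [0. 0. 0.] rows 1.9
```

```bash

python3 -m jog '[{"dx":0.431,"dy":-0.005,"dz":0.404,"wx":0.004,"wy":0.006,"wz":-0.004},{"dx":0.431,"dy":-0.005,"dz":0.404,"wx":0.004,"wy":0.006,"wz":-0.004},{"dx":0.431,"dy":-0.005,"dz":0.404,"wx":0.004,"wy":0.006,"wz":-0.004},{"dx":0.431,"dy":-0.005,"dz":0.404,"wx":0.004,"wy":0.006,"wz":-0.004},{"dx":0.431,"dy":-0.005,"dz":0.404,"wx":0.004,"wy":0.006,"wz":-0.004}]'
python3 - <<'E'
from h import *
lean=np.deg2rad(15); z=np.sin(lean)*dd-np.cos(lean)*k
g=butt+.032*dd; g[2]=.0225
R=fr(-np.cross(k,dd),z)
s=st()
rel(R,g+.005*z,'C')
E
```

```text
time_s: 1.98
ee_pos: [0.4569, 0.1105, 0.1321]
orientation: [[0.193, 0.98, 0.049], [0.947, -0.199, 0.253], [0.258, -0.003, -0.966]]
contact_force: [-0.2, 0.1, -0.4]
opening: 0.605
gripper_force: 0.0
t 1.98 q [-0.1645  0.5107  1.9882  0.4222  0.6805 -0.2986] p [0.4569 0.1105 0.1321] F [-0.2  0.1 -0.4] op 0.605 gf 0.0
C d [0.003 0.002 0.297] w [-0.002  0.001  0.002] rows 1.9
```

```bash

python3 -m jog '[{"dx":0.003,"dy":0.002,"dz":0.1,"wx":-0.002,"wy":0.001,"wz":0.002},{"dx":0.003,"dy":0.002,"dz":0.2,"wx":-0.002,"wy":0.001,"wz":0.002},{"dx":0.003,"dy":0.002,"dz":0.27,"wx":-0.002,"wy":0.001,"wz":0.002},{"dx":0.003,"dy":0.002,"dz":0.295,"wx":-0.002,"wy":0.001,"wz":0.002},{"dx":0.003,"dy":0.002,"dz":0.295,"wx":-0.002,"wy":0.001,"wz":0.002}]'
python3 -m jog '[{"dx":0,"dy":0,"dz":0,"wx":0,"wy":0,"wz":0},{"dx":0,"dy":0,"dz":0,"wx":0,"wy":0,"wz":0},{"dx":0,"dy":0,"dz":0,"wx":0,"wy":0,"wz":0},{"dx":0,"dy":0,"dz":0,"wx":0,"wy":0,"wz":0},{"dx":0,"dy":0,"dz":0,"wx":0,"wy":0,"wz":0}]' 1 80
python3 -m jog '[{"dx":0,"dy":0,"dz":0,"wx":0,"wy":0,"wz":0},{"dx":0,"dy":0,"dz":0,"wx":0,"wy":0,"wz":0},{"dx":0,"dy":0,"dz":0,"wx":0,"wy":0,"wz":0}]'
python3 - <<'E'
from h import *
st()
a=shot('top','pics/t1.png');b=shot('scene','pics/s1.png')
A=cv2.resize(a['img'][205:285,150:260],(440,320));p=w2pix('scene',[.463,.16,.02])[0].astype(int);B=cv2.resize(b['img'][p[1]-40:p[1]+40,p[0]-45:p[0]+45],(360,320))
cv2.imwrite('pics/v1.png',cv2.convertScaleAbs(np.hstack([A,B])[:,:,::-1],alpha=1.4))
E
```

```text
time_s: 2.6
ee_pos: [0.4663, 0.138, 0.0202]
orientation: [[0.201, 0.978, 0.058], [0.945, -0.209, 0.253], [0.26, 0.004, -0.966]]
contact_force: [-0.1, -0.1, 0.5]
opening: 0.599
gripper_force: 0.0
time_s: 3.22
ee_pos: [0.4664, 0.1383, 0.0216]
orientation: [[0.199, 0.978, 0.06], [0.945, -0.208, 0.253], [0.26, 0.006, -0.966]]
contact_force: [-1.3, -1.2, 5.6]
opening: 0.312
gripper_force: 78.5
time_s: 3.6
ee_pos: [0.4664, 0.1383, 0.0216]
orientation: [[0.2, 0.978, 0.06], [0.945, -0.208, 0.253], [0.26, 0.006, -0.966]]
contact_force: [-1.2, -2.1, 7.0]
opening: 0.306
gripper_force: 78.5
t 3.6 q [-0.0993  0.7587  2.0107  0.6791  0.4227 -0.5202] p [0.4664 0.1383 0.0216] F [-1.2 -2.1  7. ] op 0.306 gf 78.5
```

View pics/v1.png

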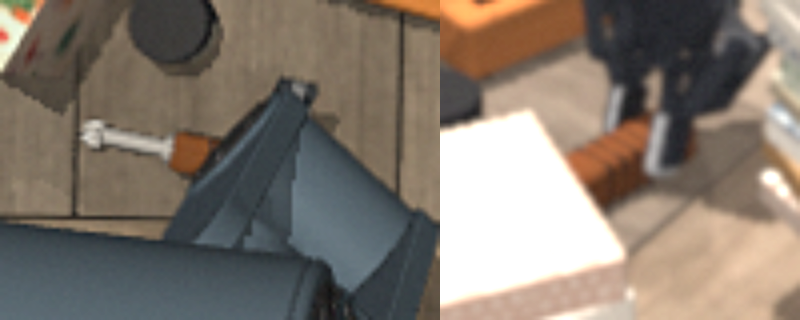

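The handle is gripped between both pads and the driver still lies as measured. Next I lift and work out the hover over the rest.

```bash
cat >> h.py <<'E'
# driver in tool frame at first grasp
gR=np.array([[.2,.978,.06],[.945,-.208,.253],[.26,.006,-.966]]);gR=Ro.from_matrix(gR).as_matrix();gp=np.array([.4664,.1383,.0216])
gd=np.cross(k,gR[:,1]);gd[2]=0;gd/=np.linalg.norm(gd);gd=gd if gd[1]>0 else -gd
gb=butt-gR[:,1]*((butt-gp)@gR[:,1]); gb[2]=.014
DR=np.c_[gd,np.cross(k,gd),k]   # driver axes x,y,z world
tRd=gR.T@DR; tb=gR.T@(gb-gp)   # driver in tool
RD=np.c_[rd,v,rn]
def place(off):  # tool pose putting driver home + off (along rest driver axes d,v,n)
    R=RD@tRd.T; return R, rbutt+RD@np.array(off)-R@tb
E
python3 -m jog '[{"dx":0.13,"dy":0,"dz":-0.48,"wx":0,"wy":0,"wz":0},{"dx":0.13,"dy":0,"dz":-0.48,"wx":0,"wy":0,"wz":0},{"dx":0.13,"dy":0,"dz":-0.48,"wx":0,"wy":0,"wz":0},{"dx":0.13,"dy":0,"dz":-0.48,"wx":0,"wy":0,"wz":0},{"dx":0.13,"dy":0,"dz":-0.48,"wx":0,"wy":0,"wz":0}]'
python3 - <<'E'
from h import *
print('gd',gd,'tb',tb)
s=st()
R,p=place([-.03,0,.08]);print(R,p);rel(R,p,'hover')
R1,p1=place([-.002,0,.003]);rel(R1,p1,'home from hover',R,p)
E
```

```text
time_s: 4.32
ee_pos: [0.465, 0.139, 0.2195]
orientation: [[0.199, 0.978, 0.059], [0.945, -0.208, 0.252], [0.259, 0.006, -0.966]]
contact_force: [-0.6, -0.2, -2.9]
opening: 0.31
gripper_force: 79.3
gd [0.2083 0.9781 0.    ] tb [-0.0315 -0.     -0.0006]
t 4.33 q [-0.0977  0.3543  1.8883  0.3365  0.892  -0.1004] p [0.465  0.139  0.2195] F [-0.6 -0.2 -2.9] op 0.31 gf 79.3
[[ 0.6432  0.672  -0.3671]
 [ 0.5807 -0.7406 -0.3381]
 [-0.499   0.0043 -0.8666]] [ 0.4964 -0.3211  0.2105]
hover d [-1.077  0.316 -0.264] w [ 0.054 -0.485  0.404] rows 7.4
home from hover d [ 0.018 -0.001  0.204] w [0. 0. 0.] rows 1.3
```

```bash

python3 -m jog '[{"dx":-0.13,"dy":0.04,"dz":-0.03,"wx":0.006,"wy":-0.05,"wz":0.04},{"dx":-0.27,"dy":0.08,"dz":-0.07,"wx":0.013,"wy":-0.12,"wz":0.1},{"dx":-0.41,"dy":0.12,"dz":-0.1,"wx":0.02,"wy":-0.19,"wz":0.15},{"dx":-0.55,"dy":0.16,"dz":-0.135,"wx":0.03,"wy":-0.25,"wz":0.2},{"dx":-0.6,"dy":0.176,"dz":-0.147,"wx":0.03,"wy":-0.27,"wz":0.22}]'
python3 - <<'E'
from h import *
s=st()
R,p=place([-.03,0,.08]);rel(R,p,'hover')
E
```

```text
time_s: 4.95
ee_pos: [0.4823, -0.119, 0.2109]
orientation: [[0.508, 0.849, -0.145], [0.843, -0.525, -0.117], [-0.176, -0.063, -0.982]]
contact_force: [-0.1, 0.6, -1.9]
opening: 0.307
gripper_force: 79.3
t 4.95 q [-0.3734  0.4543  1.711  -0.1854  1.0774  0.2709] p [ 0.4823 -0.119   0.2109] F [-0.1  0.6 -1.9] op 0.307 gf 79.3
hover d [-0.408  0.295  0.055] w [ 0.021 -0.213  0.183] rows 3.2
```

```bash

python3 -m jog '[{"dx":-0.13,"dy":0.1,"dz":0.018,"wx":0.007,"wy":-0.07,"wz":0.06},{"dx":-0.26,"dy":0.2,"dz":0.036,"wx":0.014,"wy":-0.14,"wz":0.12},{"dx":-0.408,"dy":0.295,"dz":0.055,"wx":0.021,"wy":-0.213,"wz":0.183},{"dx":-0.408,"dy":0.295,"dz":0.055,"wx":0.021,"wy":-0.213,"wz":0.183},{"dx":-0.408,"dy":0.295,"dz":0.055,"wx":0.021,"wy":-0.213,"wz":0.183}]'
python3 -m jog '[{"dx":0,"dy":0,"dz":0,"wx":0,"wy":0,"wz":0},{"dx":0,"dy":0,"dz":0,"wx":0,"wy":0,"wz":0}]'
python3 - <<'E'
from h import *
s=st()
R,p=place([-.03,0,.08]);rel(R,p,'hover')
R,p=place([-.002,0,.003]);rel(R,p,'home')
a=shot('top','pics/t2.png')['img'];b=shot('scene','pics/s2.png')['img']
Rm=np.array(s['orientation']);pm=np.array(s['ee_pos']);B=pm+Rm@tb;T=B+.16*(Rm@tRd)[:,0]
print('pred butt,tip',B,T)
a=a.copy();b=b.copy();tp=w2pix('scene',T)[0];rp=w2pix('scene',[rtip,rbutt]);print(tp,rp,w2pix('top',T))
X=cv2.resize(a[190:280,340:430],(400,400),interpolation=2);o=rp.mean(0).astype(int)-[45,55];Y=cv2.resize(b[o[1]:o[1]+90,o[0]:o[0]+90],(400,400),interpolation=2)
for q,c in ((rp[0],(0,255,0)),(rp[1],(0,0,255)),(tp,(255,0,255))): cv2.circle(Y,tuple(((q-o+.5)*400/90).astype(int)),3,c,-1)
wp=w2pix('top',[rtip,rbutt,T])
for q,c in zip(wp,((0,255,0),(0,0,255),(255,0,255))): cv2.circle(X,tuple(((q-[340,190]+.5)*400/90).astype(int)),3,c,-1)
cv2.imwrite('pics/v2.png',np.hstack([X,Y])[:,:,::-1])
E
```

```text
time_s: 5.58
ee_pos: [0.4963, -0.3186, 0.2113]
orientation: [[0.643, 0.673, -0.364], [0.584, -0.739, -0.336], [-0.496, 0.003, -0.868]]
contact_force: [-0.2, 0.0, -1.8]
opening: 0.31
gripper_force: 79.4
time_s: 5.82
ee_pos: [0.4973, -0.3176, 0.2138]
orientation: [[0.643, 0.676, -0.361], [0.584, -0.737, -0.34], [-0.496, 0.008, -0.868]]
contact_force: [0.3, -0.2, -2.8]
opening: 0.313
gripper_force: 79.4
t 5.83 q [-0.5286  0.6251  1.4589 -0.5227  1.262   0.5165] p [ 0.4973 -0.3176  0.2138] F [ 0.3 -0.2 -2.8] op 0.313 gf 79.4
hover d [-0.002  0.005  0.011] w [ 0.003 -0.002  0.002] rows 0.1
home d [0.014 0.003 0.215] w [ 0.003 -0.002  0.002] rows 1.4
pred butt,tip [ 0.4773 -0.3358  0.23  ] [ 0.5616 -0.2597  0.1173]
[321.5301 196.5828] [[333.6851 221.9565]
 [374.9362 183.3041]] [[367.3282 211.6098]]
```

View pics/v2.png

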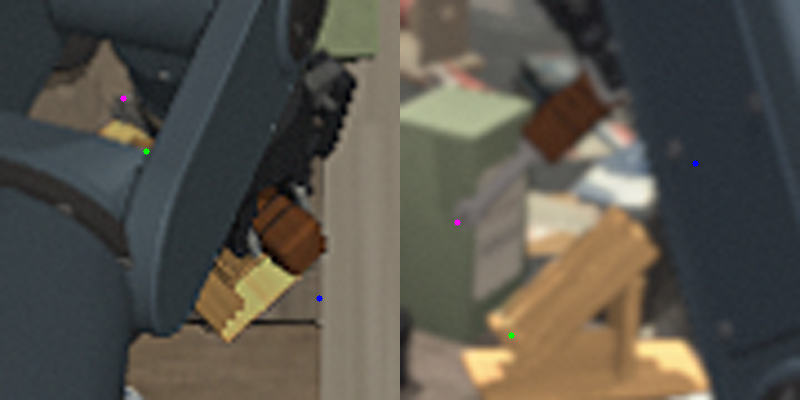

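The driver's tip in the scene view is at (460,222) of the crop, matching its prediction, and the projected rest_tip at (511,335) sits at the trough's low end. I'll lower in steps and watch the force.

```bash

python3 -m jog '[{"dx":0.0,"dy":0.003,"dz":0.06,"wx":0.003,"wy":-0.002,"wz":0.002},{"dx":0.0,"dy":0.003,"dz":0.12,"wx":0.003,"wy":-0.002,"wz":0.002},{"dx":0.0,"dy":0.003,"dz":0.14,"wx":0.003,"wy":-0.002,"wz":0.002},{"dx":0.0,"dy":0.003,"dz":0.155,"wx":0.003,"wy":-0.002,"wz":0.002},{"dx":0.0,"dy":0.003,"dz":0.155,"wx":0.003,"wy":-0.002,"wz":0.002}]'
python3 - <<'E'
from h import *
s=st()
R,p=place([-.002,0,.003]);rel(R,p,'home')
E
```

```text
time_s: 6.55
ee_pos: [0.4762, -0.3412, 0.1602]
orientation: [[0.645, 0.671, -0.366], [0.579, -0.742, -0.339], [-0.499, 0.007, -0.867]]
contact_force: [-0.5, 0.1, -1.6]
opening: 0.309
gripper_force: 79.4
t 6.55 q [-0.5777  0.6851  1.5211 -0.5611  1.1413  0.5517] p [ 0.4762 -0.3412  0.1602] F [-0.5  0.1 -1.6] op 0.309 gf 79.4
home d [ 0.016 -0.004  0.059] w [ 0.001 -0.    -0.002] rows 0.4
```

```bash

python3 -m jog '[{"dx":0.002,"dy":-0.002,"dz":0.015,"wx":0,"wy":0,"wz":0},{"dx":0.005,"dy":-0.003,"dz":0.025,"wx":0,"wy":0,"wz":0},{"dx":0.008,"dy":-0.003,"dz":0.035,"wx":0,"wy":0,"wz":0},{"dx":0.01,"dy":-0.003,"dz":0.045,"wx":0,"wy":0,"wz":0},{"dx":0.01,"dy":-0.003,"dz":0.045,"wx":0,"wy":0,"wz":0}]'
python3 - <<'E'
from h import *
s=st()
R,p=place([-.002,0,.003]);rel(R,p,'home')
E
```

```text
time_s: 7.18
ee_pos: [0.4708, -0.344, 0.1419]
orientation: [[0.645, 0.671, -0.367], [0.579, -0.742, -0.338], [-0.499, 0.005, -0.866]]
contact_force: [0.9, 0.3, -1.9]
opening: 0.31
gripper_force: 79.4
t 7.17 q [-0.5864  0.7076  1.5399 -0.5739  1.1042  0.5692] p [ 0.4708 -0.344   0.1419] F [ 0.9  0.3 -1.9] op 0.31 gf 79.4
home d [0.006 0.    0.012] w [-0.     0.    -0.001] rows 0.1
```

```bash

python3 -m jog '[{"dx":0.003,"dy":0,"dz":0.006,"wx":0,"wy":0,"wz":0},{"dx":0.006,"dy":0,"dz":0.012,"wx":0,"wy":0,"wz":0},{"dx":0.008,"dy":0,"dz":0.014,"wx":0,"wy":0,"wz":0},{"dx":0.008,"dy":0,"dz":0.014,"wx":0,"wy":0,"wz":0}]'
python3 - <<'E'
from h import *
s=st()
R,p=place([-.002,0,.003]);rel(R,p,'home')
E
```

```text
time_s: 7.68
ee_pos: [0.4711, -0.3441, 0.1357]
orientation: [[0.645, 0.671, -0.367], [0.579, -0.742, -0.338], [-0.499, 0.006, -0.867]]
contact_force: [0.2, -0.1, -2.4]
opening: 0.307
gripper_force: 79.4
t 7.67 q [-0.5861  0.7164  1.5426 -0.5773  1.0939  0.5767] p [ 0.4711 -0.3441  0.1357] F [ 0.2 -0.1 -2.4] op 0.307 gf 79.4
home d [-0.002 -0.    -0.001] w [ 0.     0.    -0.001] rows 0.0
```

```bash

python3 -m jog '[{"dx":0.001,"dy":0,"dz":0.004,"wx":0,"wy":0,"wz":0},{"dx":0.002,"dy":0,"dz":0.008,"wx":0,"wy":0,"wz":0},{"dx":0.002,"dy":0,"dz":0.008,"wx":0,"wy":0,"wz":0}]'
python3 -m jog '[{"dx":0.001,"dy":0,"dz":0.003,"wx":0,"wy":0,"wz":0},{"dx":0.002,"dy":0,"dz":0.005,"wx":0,"wy":0,"wz":0},{"dx":0.002,"dy":0,"dz":0.005,"wx":0,"wy":0,"wz":0}]'
python3 - <<'E'
from h import *
s=st()
R,p=place([-.002,0,.003]);rel(R,p,'home')
E
```

```text
time_s: 8.05
ee_pos: [0.4712, -0.3445, 0.1345]
orientation: [[0.646, 0.671, -0.365], [0.578, -0.742, -0.34], [-0.499, 0.008, -0.867]]
contact_force: [2.0, 4.0, 6.5]
opening: 0.309
gripper_force: 80.9
time_s: 8.43
ee_pos: [0.4718, -0.3447, 0.1339]
orientation: [[0.646, 0.671, -0.364], [0.578, -0.742, -0.341], [-0.499, 0.01, -0.867]]
contact_force: [2.3, 7.0, 14.1]
opening: 0.31
gripper_force: 81.8
t 8.43 q [-0.5861  0.7189  1.5436 -0.5803  1.0877  0.5818] p [ 0.4718 -0.3447  0.1339] F [ 2.3  7.  14.1] op 0.31 gf 81.8
home d [-0.004 -0.003 -0.004] w [ 0.003 -0.    -0.003] rows 0.0
```

```bash

python3 -m jog '[{"dx":0,"dy":0,"dz":0,"wx":0,"wy":0,"wz":0},{"dx":0,"dy":0,"dz":0,"wx":0,"wy":0,"wz":0},{"dx":0,"dy":0,"dz":0,"wx":0,"wy":0,"wz":0},{"dx":0,"dy":0,"dz":0,"wx":0,"wy":0,"wz":0},{"dx":0,"dy":0,"dz":0,"wx":0,"wy":0,"wz":0}]' 0.35
python3 -m jog '[{"dx":0.02,"dy":0,"dz":-0.075,"wx":0,"wy":0,"wz":0},{"dx":0.04,"dy":0,"dz":-0.15,"wx":0,"wy":0,"wz":0},{"dx":0.08,"dy":0,"dz":-0.3,"wx":0,"wy":0,"wz":0},{"dx":0.08,"dy":0,"dz":-0.3,"wx":0,"wy":0,"wz":0},{"dx":0.08,"dy":0,"dz":-0.3,"wx":0,"wy":0,"wz":0}]' 0.35
python3 - <<'E'
from h import *
s=st();print(np.array(s['orientation']))
# butt grasp pose
R=fr(-v,rd)
for e in (.12,.03):
    g=rbutt+rd*.025; rel(R,g+.005*rd-e*rd-.0*rn,'butt pre %.2f'%e)
rel(R,rbutt-.12*rd+.06*k,'via')
a=shot('top','pics/t3.png')['img'];b=shot('scene','pics/s3.png')['img']
X=cv2.resize(a[190:280,340:430],(400,400),interpolation=2);rp=w2pix('scene',[rtip,rbutt]);o=rp.mean(0).astype(int)-[45,55];Y=cv2.resize(b[o[1]:o[1]+90,o[0]:o[0]+90],(400,400),interpolation=2)
for q in rp: cv2.circle(Y,tuple(((q-o+.5)*400/90).astype(int)),2,(0,255,0),-1)
for q in w2pix('top',[rtip,rbutt]): cv2.circle(X,tuple(((q-[340,190]+.5)*400/90).astype(int)),2,(0,255,0),-1)
cv2.imwrite('pics/v3.png',np.hstack([X,Y])[:,:,::-1])
E
```

```text
time_s: 9.05
ee_pos: [0.47, -0.345, 0.1303]
orientation: [[0.645, 0.671, -0.367], [0.579, -0.742, -0.338], [-0.499, 0.006, -0.866]]
contact_force: [-0.8, -0.6, 0.0]
opening: 0.652
gripper_force: 0.0
time_s: 9.68
ee_pos: [0.5343, -0.2855, 0.2181]
orientation: [[0.644, 0.671, -0.367], [0.579, -0.742, -0.338], [-0.499, 0.005, -0.866]]
contact_force: [-0.4, -0.2, -1.3]
opening: 0.647
gripper_force: 0.0
t 9.68 q [-0.4567  0.654   1.3824 -0.4986  1.3412  0.5543] p [ 0.5343 -0.2855  0.2181] F [-0.4 -0.2 -1.3] op 0.647 gf 0.0
[[ 0.6441  0.6709 -0.3674]
 [ 0.5794 -0.7415 -0.3383]
 [-0.4994  0.005  -0.8663]]
butt pre 0.12 d [-0.379  0.002  0.234] w [0.003 0.833 0.002] rows 7.0
butt pre 0.03 d [-0.161  0.001  0.292] w [0.003 0.833 0.002] rows 7.0
via d [-0.526  0.002  0.085] w [0.003 0.833 0.002] rows 7.0
```

View pics/v3.png

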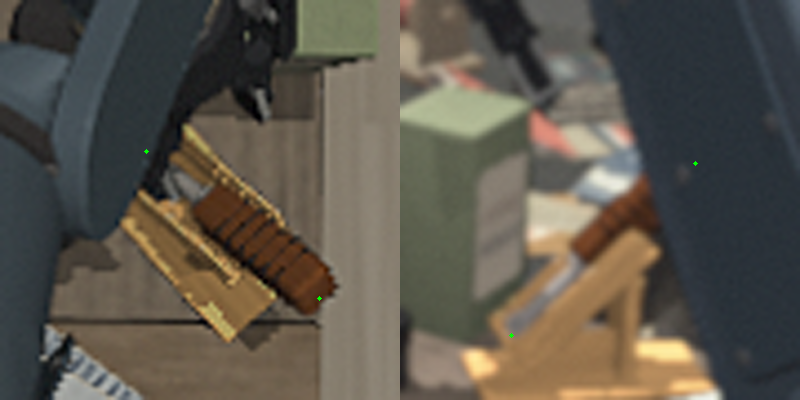

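The driver lies home: its tip is at the rest_tip marker (511,335), its butt at the rest_butt marker (319,298), and it's squarely in the trough. I'll swing round for the butt grip.

```bash

python3 -m jog '[{"dx":-0.1,"dy":0,"dz":-0.1,"wx":0,"wy":0.1,"wz":0},{"dx":-0.2,"dy":0,"dz":-0.1,"wx":0,"wy":0.21,"wz":0},{"dx":-0.3,"dy":0,"dz":-0.07,"wx":0,"wy":0.32,"wz":0},{"dx":-0.4,"dy":0,"dz":-0.02,"wx":0,"wy":0.43,"wz":0},{"dx":-0.5,"dy":0,"dz":0.04,"wx":0,"wy":0.54,"wz":0}]' 
python3 -m jog '[{"dx":0,"dy":0,"dz":0,"wx":0,"wy":0.1,"wz":0},{"dx":0,"dy":0,"dz":0,"wx":0,"wy":0.21,"wz":0},{"dx":0,"dy":0,"dz":0,"wx":0,"wy":0.29,"wz":0},{"dx":0,"dy":0,"dz":0,"wx":0,"wy":0.29,"wz":0}]'
python3 - <<'E'
from h import *
s=st()
R=fr(-v,rd)
for e in (.12,.06,0):
    g=rbutt+rd*.025; rel(R,g+.005*rd-e*rd-.0*rn,'butt pre %.2f'%e)
E
```

```text
time_s: 10.4
ee_pos: [0.3981, -0.4081, 0.3048]
orientation: [[0.701, 0.67, 0.246], [0.635, -0.743, 0.212], [0.325, 0.008, -0.946]]
contact_force: [1.0, -0.6, -1.2]
opening: 0.649
gripper_force: 0.0
time_s: 10.9
ee_pos: [0.3977, -0.4079, 0.3018]
orientation: [[0.528, 0.667, 0.525], [0.473, -0.745, 0.47], [0.705, -0.0, -0.709]]
contact_force: [0.5, -0.9, -0.2]
opening: 0.649
gripper_force: 0.0
t 10.9 q [-1.3264  0.5178  1.5354  0.6736  1.5335 -0.67  ] p [ 0.3977 -0.4079  0.3018] F [ 0.5 -0.9 -0.2] op 0.649 gf 0.0
butt pre 0.12 d [-0.148  0.004  0.168] w [ 0.001  0.002 -0.001] rows 1.4
butt pre 0.06 d [-0.147  0.004  0.318] w [ 0.001  0.002 -0.001] rows 2.2
butt pre 0.00 d [-0.147  0.003  0.468] w [ 0.001  0.002 -0.001] rows 3.1
```

```bash

python3 -m jog '[{"dx":-0.147,"dy":0.004,"dz":0.06,"wx":0.001,"wy":0.002,"wz":-0.001},{"dx":-0.147,"dy":0.004,"dz":0.16,"wx":0.001,"wy":0.002,"wz":-0.001},{"dx":-0.147,"dy":0.004,"dz":0.26,"wx":0.001,"wy":0.002,"wz":-0.001},{"dx":-0.147,"dy":0.004,"dz":0.318,"wx":0.001,"wy":0.002,"wz":-0.001},{"dx":-0.147,"dy":0.004,"dz":0.318,"wx":0.001,"wy":0.002,"wz":-0.001}]' 
python3 -m jog '[{"dx":0,"dy":0,"dz":0,"wx":0,"wy":0,"wz":0},{"dx":0,"dy":0,"dz":0,"wx":0,"wy":0,"wz":0}]'
python3 - <<'E'
from h import *
s=st();print(np.array(s['orientation']))
R=fr(-v,rd)
for e in (.06,0):
    g=rbutt+rd*.025; rel(R,g+.005*rd-e*rd-.0*rn,'butt pre %.2f'%e)
a=shot('top','pics/t4.png')['img'];b=shot('scene','pics/s4.png')['img']
X=cv2.resize(a[210:290,350:430],(400,400),interpolation=2);rp=w2pix('scene',[rtip,rbutt]);o=rp.mean(0).astype(int)-[30,55];Y=cv2.resize(b[o[1]:o[1]+80,o[0]:o[0]+80],(400,400),interpolation=2)
cv2.imwrite('pics/v4.png',cv2.convertScaleAbs(np.hstack([X,Y])[:,:,::-1],alpha=1.4))
E
```

```text
time_s: 11.52
ee_pos: [0.4375, -0.3743, 0.172]
orientation: [[0.521, 0.675, 0.523], [0.479, -0.738, 0.475], [0.706, 0.003, -0.708]]
contact_force: [-0.4, -0.4, 0.4]
opening: 0.652
gripper_force: 0.0
time_s: 11.78
ee_pos: [0.4369, -0.3779, 0.1737]
orientation: [[0.521, 0.672, 0.526], [0.481, -0.741, 0.47], [0.705, 0.008, -0.709]]
contact_force: [-0.5, -1.2, 0.4]
opening: 0.652
gripper_force: 0.0
t 11.78 q [-1.2475  0.6881  1.6513  0.7451  1.2736 -0.8197] p [ 0.4369 -0.3779  0.1737] F [-0.5 -1.2  0.4] op 0.652 gf 0.0
[[ 0.5211  0.6718  0.5264]
 [ 0.4806 -0.7407  0.4695]
 [ 0.7054  0.0083 -0.7088]]
butt pre 0.06 d [-0.009 -0.006  0.004] w [0.002 0.002 0.006] rows 0.1
butt pre 0.00 d [-0.008 -0.007  0.154] w [0.002 0.002 0.006] rows 1.0
```

View pics/v4.png

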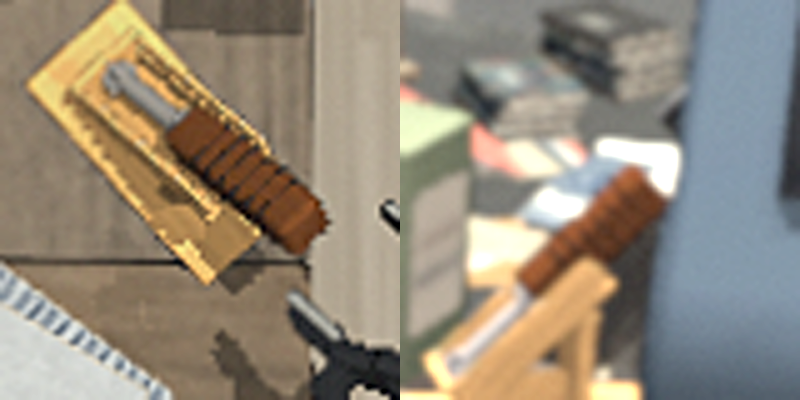

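The fingers straddle the handle's line (fingertips at (300,305) and (395,215), butt centre (310,232) in the crop). I'll advance and close.

```bash

python3 -m jog '[{"dx":-0.006,"dy":-0.004,"dz":0.05,"wx":0.001,"wy":0.001,"wz":0.003},{"dx":-0.006,"dy":-0.004,"dz":0.1,"wx":0.001,"wy":0.001,"wz":0.003},{"dx":-0.006,"dy":-0.004,"dz":0.14,"wx":0.001,"wy":0.001,"wz":0.003},{"dx":-0.006,"dy":-0.004,"dz":0.155,"wx":0.001,"wy":0.001,"wz":0.003},{"dx":-0.006,"dy":-0.004,"dz":0.155,"wx":0.001,"wy":0.001,"wz":0.003}]' 
python3 -m jog '[{"dx":0,"dy":0,"dz":0,"wx":0,"wy":0,"wz":0},{"dx":0,"dy":0,"dz":0,"wx":0,"wy":0,"wz":0},{"dx":0,"dy":0,"dz":0,"wx":0,"wy":0,"wz":0},{"dx":0,"dy":0,"dz":0,"wx":0,"wy":0,"wz":0},{"dx":0,"dy":0,"dz":0,"wx":0,"wy":0,"wz":0}]' 1 110
python3 -m jog '[{"dx":0,"dy":0,"dz":0,"wx":0,"wy":0,"wz":0},{"dx":0,"dy":0,"dz":0,"wx":0,"wy":0,"wz":0}]'
python3 - <<'E'
from h import *
s=st();print(np.array(s['orientation']))
R=fr(-v,rd);rel(R,rbutt+.03*rd,'ideal')
E
```

```text
time_s: 12.5
ee_pos: [0.4677, -0.3468, 0.1267]
orientation: [[0.523, 0.671, 0.525], [0.475, -0.741, 0.475], [0.708, 0.001, -0.706]]
contact_force: [-0.7, -0.7, 0.1]
opening: 0.65
gripper_force: 0.0
time_s: 13.12
ee_pos: [0.467, -0.3479, 0.1277]
orientation: [[0.523, 0.671, 0.526], [0.475, -0.742, 0.473], [0.707, 0.002, -0.707]]
contact_force: [-6.4, -1.8, 4.9]
opening: 0.318
gripper_force: 108.1
time_s: 13.38
ee_pos: [0.467, -0.3479, 0.1277]
orientation: [[0.523, 0.671, 0.526], [0.475, -0.742, 0.473], [0.707, 0.002, -0.707]]
contact_force: [-4.9, -2.2, 5.5]
opening: 0.309
gripper_force: 108.1
t 13.38 q [-1.1803  0.757   1.6907  0.8097  1.1686 -0.86  ] p [ 0.467  -0.3479  0.1277] F [-4.9 -2.2  5.5] op 0.309 gf 108.1
[[ 0.5233  0.6706  0.5257]
 [ 0.4751 -0.7418  0.4734]
 [ 0.7074  0.002  -0.7068]]
ideal d [-0.002 -0.    -0.003] w [-0.    -0.     0.002] rows 0.0
```

```bash
cat >> h.py <<'E'
scr=np.array([.6282,-.0262,0])
def up(h): return np.c_[[np.cos(h),np.sin(h),0],[np.sin(h),-np.cos(h),0],[0,0,-1]]
E
python3 -m jog '[{"dx":0.06,"dy":0,"dz":0,"wx":0,"wy":0,"wz":0},{"dx":0.14,"dy":0,"dz":0,"wx":0,"wy":0,"wz":0},{"dx":0.24,"dy":0,"dz":-0.1,"wx":0,"wy":0,"wz":0},{"dx":0.24,"dy":0,"dz":-0.2,"wx":0,"wy":0,"wz":0},{"dx":0.24,"dy":0,"dz":-0.3,"wx":0,"wy":0,"wz":0}]' 
python3 - <<'E'
from h import *
s=st()
h=1.2; rel(up(h),[.52,-.2,.34],'mid');rel(up(2.6356),scr+[0,0,.34],'over screw',up(h),np.array([.52,-.2,.34]))
E
```

```text
time_s: 14.0
ee_pos: [0.4546, -0.3582, 0.2807]
orientation: [[0.523, 0.671, 0.525], [0.476, -0.741, 0.474], [0.707, 0.002, -0.707]]
contact_force: [0.8, -0.8, -2.3]
opening: 0.32
gripper_force: 108.3
t 14.0 q [-1.2069  0.5253  1.5964  0.7297  1.4179 -0.6401] p [ 0.4546 -0.3582  0.2807] F [ 0.8 -0.8 -2.3] op 0.32 gf 108.3
mid d [ 0.379 -0.183  0.168] w [ 0.117 -0.49  -0.279] rows 4.8
over screw d [0.503 0.095 0.   ] w [ 0.     0.    -0.914] rows 7.7
```

```bash

python3 -m jog '[{"dx":0.1,"dy":-0.02,"dz":0,"wx":0.02,"wy":-0.1,"wz":-0.06},{"dx":0.18,"dy":-0.08,"dz":0.05,"wx":0.05,"wy":-0.2,"wz":-0.11},{"dx":0.25,"dy":-0.12,"dz":0.1,"wx":0.07,"wy":-0.3,"wz":-0.17},{"dx":0.32,"dy":-0.15,"dz":0.14,"wx":0.09,"wy":-0.4,"wz":-0.22},{"dx":0.379,"dy":-0.183,"dz":0.168,"wx":0.117,"wy":-0.49,"wz":-0.279}]' 
python3 -m jog '[{"dx":0,"dy":0,"dz":0,"wx":0,"wy":0,"wz":0},{"dx":0,"dy":0,"dz":0,"wx":0,"wy":0,"wz":0}]'
python3 - <<'E'
from h import *
s=st();rel(up(2.6356),scr+[0,0,.34],'over')
E
```

```text
time_s: 14.62
ee_pos: [0.5207, -0.1983, 0.34]
orientation: [[0.36, 0.933, -0.001], [0.933, -0.36, -0.002], [-0.002, -0.0, -1.0]]
contact_force: [0.3, -0.3, -2.5]
opening: 0.315
gripper_force: 108.4
time_s: 14.88
ee_pos: [0.5199, -0.1996, 0.3388]
orientation: [[0.363, 0.932, -0.0], [0.932, -0.363, 0.003], [0.003, -0.001, -1.0]]
contact_force: [0.1, 0.1, -2.8]
opening: 0.311
gripper_force: 108.6
t 14.88 q [-0.5685  0.3377  1.4831  0.0025  1.3226 -0.1976] p [ 0.5199 -0.1996  0.3388] F [ 0.1  0.1 -2.8] op 0.311 gf 108.6
over d [ 0.502  0.095 -0.002] w [ 0.001 -0.002 -0.914] rows 7.7
```

```bash

python3 -m jog '[{"dx":0.12,"dy":0.02,"dz":0,"wx":0,"wy":0,"wz":-0.11},{"dx":0.24,"dy":0.045,"dz":0,"wx":0,"wy":0,"wz":-0.23},{"dx":0.36,"dy":0.07,"dz":0,"wx":0,"wy":0,"wz":-0.34},{"dx":0.502,"dy":0.095,"dz":0,"wx":0,"wy":0,"wz":-0.46},{"dx":0.502,"dy":0.095,"dz":0,"wx":0,"wy":0,"wz":-0.57}]' 
python3 -m jog '[{"dx":0,"dy":0,"dz":0.1,"wx":0,"wy":0,"wz":-0.11},{"dx":0,"dy":0,"dz":0.2,"wx":0,"wy":0,"wz":-0.22},{"dx":0,"dy":0,"dz":0.25,"wx":0,"wy":0,"wz":-0.344},{"dx":0,"dy":0,"dz":0.25,"wx":0,"wy":0,"wz":-0.344},{"dx":0,"dy":0,"dz":0.25,"wx":0,"wy":0,"wz":-0.344}]' 
python3 - <<'E'
from h import *
s=st();rel(up(2.6356),scr+[0,0,.24],'over');R=np.array(s['orientation']);p=np.array(s['ee_pos'])
T=p+.1295*R[:,2];print('pred tip',T)
o2=[]
for n in ('top','scene'):
    im=shot(n,f'pics/{n}5.png')['img']
    q=w2pix(n,[T,scr+[0,0,.0633],scr+[0,0,.0563]]);print(q)
    c=q[:2].mean(0).astype(int)
    w=30;S=400/(2*w);Z=cv2.resize(im[c[1]-w:c[1]+w,c[0]-w:c[0]+w],(400,400),interpolation=2)
    for a,col in zip(q,((255,0,0),(0,255,0),(0,0,255))): cv2.circle(Z,tuple(((a-c+w+.5)*S).astype(int)),2,col,-1)
    o2.append(Z)
cv2.imwrite('pics/v5.png',np.hstack(o2)[:,:,::-1])
E
```

```text
time_s: 15.5
ee_pos: [0.6296, -0.0258, 0.3384]
orientation: [[-0.505, 0.863, -0.0], [0.863, 0.505, 0.004], [0.004, 0.002, -1.0]]
contact_force: [-0.7, -0.7, -2.5]
opening: 0.314
gripper_force: 108.7
time_s: 16.12
ee_pos: [0.6292, -0.0287, 0.2404]
orientation: [[-0.872, 0.49, 0.002], [0.49, 0.872, 0.002], [-0.001, 0.002, -1.0]]
contact_force: [0.2, -0.7, -1.1]
opening: 0.313
gripper_force: 108.8
t 16.12 q [-0.2237  0.5387  1.4264  0.002   1.1752 -1.2828] p [ 0.6292 -0.0287  0.2404] F [ 0.2 -0.7 -1.1] op 0.313 gf 108.8
over d [0.005 0.004 0.001] w [ 0.001  0.    -0.004] rows 0.0
pred tip [ 0.6294 -0.0285  0.1109]
[[276.2027 184.2704]
 [275.9413 186.744 ]
 [276.0335 187.0279]]
[[251.96   221.8441]
 [252.105  239.0996]
 [252.1525 241.5289]]
```

View pics/v5.png

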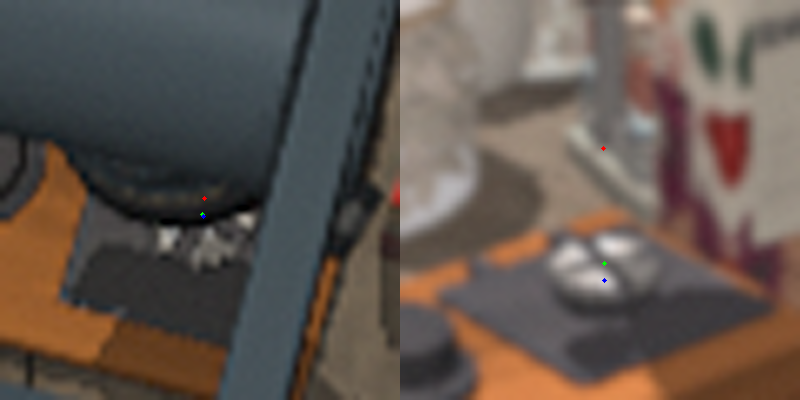

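The scene crop shows the slot cross at about (605,258), close to its marker (604,263), with the shaft hanging straight above it. I'll locate the tip numerically by differencing against the first picture.

```bash
python3 - <<'E'
from h import *
a=cv2.imread('pics/scene0.png').astype(int);b=cv2.imread('pics/scene5.png').astype(int)
d=np.abs(a-b).sum(2)
for r in range(176,232,2):
    c=np.where(d[r,225:280]>45)[0]+225; print(r,c.min() if len(c) else '',c.max() if len(c) else '',len(c))
s=manip.sense();R=np.array(s['orientation']);p=np.array(s['ee_pos'])
for e in (.05,.06,.09,.1155,.1295): print(e,w2pix('scene',p+e*R[:,2]))
E
```

```text
176 241 260 20
178 242 260 19
180 245 259 15
182 245 259 15
184 245 259 15
186 245 260 16
188 245 260 16
190 246 260 15
192 246 260 15
194 246 259 14
196 247 259 13
198 248 258 11
200 250 256 7
202   0
204   0
206 251 253 3
208 252 254 3
210 250 255 5
212 250 254 5
214 252 255 4
216 254 256 3
218 254 254 1
220 250 252 3
222 251 252 2
224   0
226   0
228   0
230   0
0.05 [[251.2189 192.4221]]
0.06 [[251.276  196.1673]]
0.09 [[251.4465 207.266 ]]
0.1155 [[251.5906 216.5406]]
0.1295 [[251.6694 221.5709]]
```

```bash
python3 - <<'E'
from h import *
P=[];Rs=[];I=[]
for i in range(8):
    d=manip.get_image('scene');s=manip.sense();P.append(s['ee_pos']);Rs.append(s['orientation']);I.append(d['img'].astype(float))
P=np.array(P);print(P.mean(0),P.std(0));R=np.mean(Rs,0);print(R)
p=P.mean(0);b=np.mean(I,0)[:,:,::-1];np.save('sc6.npy',b)
a=cv2.imread('pics/scene0.png').astype(float);d=np.abs(a-b).sum(2)
for r in range(180,226,2):
    e=(r-190)/3.7*.01+.0435; q=w2pix('scene',p+e*R[:,2])[0]
    w=np.clip(d[r,240:268]-25,0,60);x=np.arange(240,268);g=b[r,240:268].mean(1).astype(int)
    print(r,'pred %.1f'%q[0],'cent %.2f'%((w*x).sum()/(w.sum()+1e-9)),'n',(w>20).sum(), g[4:20])
E
```

```text
[ 0.629  -0.0274  0.2407] [0.0002 0.0003 0.0004]
[[-0.8736  0.4866  0.0021]
 [ 0.4866  0.8736  0.0012]
 [-0.0012  0.0021 -1.    ]]
180 pred 251.0 cent 251.76 n 16 [136 116  91  72  51  42  42  45  45  45  45  44  43  45  65  97]
182 pred 251.0 cent 252.00 n 15 [145 120  73  39  35  39  44  44  43  42  41  40  38  40  62 106]
184 pred 251.1 cent 251.98 n 15 [134 110  67  38  36  41  43  46  45  45  44  45  42  52  91 138]
186 pred 251.1 cent 252.00 n 15 [140 125  79  40  34  39  42  43  43  42  40  39  39  56 105 150]
188 pred 251.1 cent 252.00 n 15 [136 114  71  39  36  40  44  44  45  45  45  44  42  53  93 130]
190 pred 251.2 cent 252.73 n 16 [149 132  85  42  33  36  40  41  41  42  40  40  38  45  70  97]
192 pred 251.2 cent 252.67 n 15 [137 122  86  48  38  40  44  45  45  45  44  45  43  47  69 102]
194 pred 251.2 cent 252.46 n 14 [134 119  84  48  38  43  47  47  47  46  44  45  44  44  61  97]
196 pred 251.3 cent 252.54 n 14 [146 127  97  59  39  40  46  47  46  46  44  44  43  42  53  79]
198 pred 251.3 cent 252.75 n 11 [149 140 127 101  71  50  44  45  45  45  47  48  52  5
[... 569 characters left out ...]
98  92  88  92 101 110]
212 pred 251.5 cent 252.00 n 5 [ 93  90  87  84  83  90  96  97 100 101  97  89  86  89  94  88]
214 pred 251.6 cent 253.48 n 4 [ 72  70  73  80  93 101  99  97 101 102 101 100  98  94  94  90]
216 pred 251.6 cent 254.87 n 3 [101 109 121 128 126 115 107 101 101 102 103 115 135 133 113 101]
218 pred 251.6 cent 255.50 n 1 [138 139 142 147 147 137 119 104 100 103 108 112 133 159 166 158]
220 pred 251.7 cent 250.85 n 3 [135 135 138 149 167 163 129 102  96  95 102 106 108 116 123 123]
222 pred 251.7 cent 251.02 n 3 [136 134 125 111 118 133 135 132 127 119 111 109 108 111 118 117]
224 pred 251.7 cent 0.00 n 0 [137 136 131 122 109 102 108 130 153 162 147 123 112 114 118 113]
```

Averaged readings put the driver's axis within about 1 mm of the screw's, inside the 2.75 mm entry play, so I'm going down.

```bash

python3 -m jog '[{"dx":-0.002,"dy":0.0015,"dz":0.05,"wx":0.001,"wy":0,"wz":-0.002},{"dx":-0.002,"dy":0.0015,"dz":0.1,"wx":0.001,"wy":0,"wz":-0.002},{"dx":-0.002,"dy":0.0015,"dz":0.115,"wx":0.001,"wy":0,"wz":-0.002},{"dx":-0.002,"dy":0.0015,"dz":0.12,"wx":0.001,"wy":0,"wz":-0.002},{"dx":-0.002,"dy":0.0015,"dz":0.12,"wx":0.001,"wy":0,"wz":-0.002}]' | egrep 'ee|cont'
python3 -m jog '[{"dx":0,"dy":0,"dz":0.003,"wx":0,"wy":0,"wz":0},{"dx":0,"dy":0,"dz":0.006,"wx":0,"wy":0,"wz":0},{"dx":0,"dy":0,"dz":0.006,"wx":0,"wy":0,"wz":0}]'| egrep 'ee|cont'
python3 -m jog '[{"dx":0,"dy":0,"dz":0.003,"wx":0,"wy":0,"wz":0},{"dx":0,"dy":0,"dz":0.005,"wx":0,"wy":0,"wz":0},{"dx":0,"dy":0,"dz":0.005,"wx":0,"wy":0,"wz":0}]'| egrep 'ee|cont'
```

```text
ee_pos: [0.63, -0.0271, 0.1925]
contact_force: [0.3, 0.3, -2.5]
ee_pos: [0.63, -0.0271, 0.1901]
contact_force: [0.2, 0.3, 0.1]
ee_pos: [0.6302, -0.0272, 0.1894]
contact_force: [-1.7, -0.4, 7.3]
```

```bash

python3 -m jog '[{"dx":0.004,"dy":0,"dz":0.003,"wx":0,"wy":0,"wz":0},{"dx":0.008,"dy":0,"dz":0.003,"wx":0,"wy":0,"wz":0},{"dx":0.008,"dy":0,"dz":0.003,"wx":0,"wy":0,"wz":0}]'| egrep 'ee|cont'
python3 -m jog '[{"dx":-0.008,"dy":0,"dz":0,"wx":0,"wy":0,"wz":0},{"dx":-0.016,"dy":0,"dz":0,"wx":0,"wy":0,"wz":0},{"dx":-0.016,"dy":0,"dz":0,"wx":0,"wy":0,"wz":0}]'| egrep 'ee|cont'
python3 -m jog '[{"dx":0.008,"dy":0.004,"dz":0,"wx":0,"wy":0,"wz":0},{"dx":0.008,"dy":0.008,"dz":0,"wx":0,"wy":0,"wz":0},{"dx":0.008,"dy":0.008,"dz":0,"wx":0,"wy":0,"wz":0}]'| egrep 'ee|cont'
python3 -m jog '[{"dx":0,"dy":-0.008,"dz":0,"wx":0,"wy":0,"wz":0},{"dx":0,"dy":-0.016,"dz":0,"wx":0,"wy":0,"wz":0},{"dx":0,"dy":-0.016,"dz":0,"wx":0,"wy":0,"wz":0}]'| egrep 'ee|cont'
```

```text
ee_pos: [0.6285, -0.0255, 0.1872]
contact_force: [3.0, -0.0, 2.8]
ee_pos: [0.6307, -0.0268, 0.187]
contact_force: [-2.2, 4.8, 10.1]
ee_pos: [0.6301, -0.0252, 0.1871]
contact_force: [-2.1, -1.7, 7.8]
ee_pos: [0.629, -0.0272, 0.1871]
contact_force: [2.2, 6.5, 5.5]
```

```bash

python3 -m jog '[{"dx":0.002,"dy":0.004,"dz":0,"wx":0,"wy":0,"wz":0},{"dx":0.002,"dy":0.008,"dz":0.004,"wx":0,"wy":0,"wz":0},{"dx":0.002,"dy":0.008,"dz":0.008,"wx":0,"wy":0,"wz":0},{"dx":0.002,"dy":0.008,"dz":0.008,"wx":0,"wy":0,"wz":0}]'| egrep 'ee|cont|ori'
python3 -m jog '[{"dx":0,"dy":0,"dz":0,"wx":0,"wy":0,"wz":0.08},{"dx":0,"dy":0,"dz":0,"wx":0,"wy":0,"wz":0.08},{"dx":0,"dy":0,"dz":0,"wx":0,"wy":0,"wz":0.08}]'| egrep 'ee|cont|ori'; python3 -c "
from h import *
s=st();print(s['ft_torque'])"
```

```text
ee_pos: [0.6296, -0.0261, 0.1868]
orientation: [[-0.875, 0.483, 0.002], [0.483, 0.875, 0.001], [-0.001, 0.002, -1.0]]
contact_force: [-2.3, 2.4, 18.8]
ee_pos: [0.6302, -0.026, 0.1868]
orientation: [[-0.808, 0.589, 0.003], [0.589, 0.808, 0.001], [-0.002, 0.003, -1.0]]
contact_force: [-1.0, 2.6, 18.3]
t 20.38 q [-0.219   0.6011  1.4756  0.0019  1.0618 -1.1605] p [ 0.6302 -0.026   0.1868] F [-1.   2.6 18.3] op 0.315 gf 111.5
[ 0.8483  0.4496 -0.011 ]
```

The tip dropped about 3 mm past its step and then seated firmly, so it's in the slots. Now I turn clockwise, following it down.

```bash

python3 -m jog '[{"dx":0,"dy":0,"dz":0,"wx":0,"wy":0,"wz":0.08},{"dx":0,"dy":0,"dz":0.001,"wx":0,"wy":0,"wz":0.16},{"dx":0,"dy":0,"dz":0.002,"wx":0,"wy":0,"wz":0.24},{"dx":0,"dy":0,"dz":0.003,"wx":0,"wy":0,"wz":0.32},{"dx":0,"dy":0,"dz":0.004,"wx":0,"wy":0,"wz":0.4}]'| egrep 'ee|cont|ori'; python3 -c "
from h import *
s=st();print(s['ft_torque'])"
```

```text
ee_pos: [0.6299, -0.0267, 0.1852]
orientation: [[-0.304, 0.953, 0.003], [0.953, 0.304, -0.0], [-0.001, 0.002, -1.0]]
contact_force: [-1.4, 1.7, 19.2]
t 21.0 q [-0.2193  0.6031  1.4771  0.0001  1.0588 -0.5284] p [ 0.6299 -0.0267  0.1852] F [-1.4  1.7 19.2] op 0.319 gf 111.3
[0.4074 0.5673 0.0657]
```

```bash

python3 -m jog '[{"dx":0,"dy":0,"dz":0.001,"wx":0,"wy":0,"wz":0.08},{"dx":0,"dy":0,"dz":0.002,"wx":0,"wy":0,"wz":0.16},{"dx":0,"dy":0,"dz":0.003,"wx":0,"wy":0,"wz":0.24},{"dx":0,"dy":0,"dz":0.004,"wx":0,"wy":0,"wz":0.32},{"dx":0,"dy":0,"dz":0.005,"wx":0,"wy":0,"wz":0.4}]'| egrep 'ee|cont|ori'; python3 -c "
from h import *
s=st();print(s['ft_torque'])"
python3 -m jog '[{"dx":0,"dy":0,"dz":0.001,"wx":0,"wy":0,"wz":0.08},{"dx":0,"dy":0,"dz":0.002,"wx":0,"wy":0,"wz":0.16},{"dx":0,"dy":0,"dz":0.003,"wx":0,"wy":0,"wz":0.24},{"dx":0,"dy":0,"dz":0.003,"wx":0,"wy":0,"wz":0.24}]'| egrep 'ee|cont|ori'; python3 -c "
from h import *
s=st();print(s['ft_torque'])"
```

```text
ee_pos: [0.629, -0.0269, 0.1832]
orientation: [[0.314, 0.95, 0.0], [0.95, -0.314, -0.001], [-0.001, 0.001, -1.0]]
contact_force: [-4.2, 1.6, 20.8]
t 21.62 q [-0.2196  0.6051  1.4793 -0.001   1.0566  0.1   ] p [ 0.629  -0.0269  0.1832] F [-4.2  1.6 20.8] op 0.316 gf 111.5
[0.3244 1.0292 0.091 ]
ee_pos: [0.6289, -0.0268, 0.1822]
orientation: [[0.639, 0.769, 0.0], [0.769, -0.639, -0.001], [-0.0, 0.001, -1.0]]
contact_force: [-2.9, 1.6, 20.6]
t 22.12 q [-0.2195  0.6064  1.4803 -0.0007  1.0545  0.4738] p [ 0.6289 -0.0268  0.1822] F [-2.9  1.6 20.6] op 0.31 gf 111.7
[ 0.3237  1.0465 -0.0006]
```

```bash

python3 -m jog '[{"dx":0,"dy":0,"dz":0.001,"wx":0,"wy":0,"wz":0.06},{"dx":0,"dy":0,"dz":0.002,"wx":0,"wy":0,"wz":0.12},{"dx":0,"dy":0,"dz":0.002,"wx":0,"wy":0,"wz":0.16},{"dx":0,"dy":0,"dz":0.002,"wx":0,"wy":0,"wz":0.16}]'| egrep 'ee|cont|ori'; python3 -c "
from h import *
s=st();print(s['ft_torque'])"
python3 -m jog '[{"dx":0,"dy":0,"dz":0,"wx":0,"wy":0,"wz":0.03},{"dx":0,"dy":0,"dz":0.0,"wx":0,"wy":0,"wz":0.06},{"dx":0,"dy":0,"dz":0,"wx":0,"wy":0,"wz":0.06}]'| egrep 'ee|cont|ori'; python3 -c "
from h import *
s=st();print(s['ft_torque'])"
```

```text
ee_pos: [0.6287, -0.0267, 0.1815]
orientation: [[0.81, 0.587, -0.0], [0.587, -0.81, -0.001], [-0.001, 0.0, -1.0]]
contact_force: [-4.2, 1.5, 22.1]
t 22.62 q [-0.2195  0.6072  1.4811 -0.0007  1.0535  0.7244] p [ 0.6287 -0.0267  0.1815] F [-4.2  1.5 22.1] op 0.314 gf 111.8
[0.4079 1.1667 0.0843]
ee_pos: [0.6286, -0.0266, 0.1815]
orientation: [[0.86, 0.51, -0.001], [0.51, -0.86, -0.001], [-0.001, 0.001, -1.0]]
contact_force: [-4.3, 0.6, 22.0]
t 23.0 q [-0.2191  0.6071  1.4811 -0.0013  1.0537  0.817 ] p [ 0.6286 -0.0266  0.1815] F [-4.3  0.6 22. ] op 0.321 gf 112.0
[0.512  1.2192 0.6145]
```

The moment has risen to 0.6 N m with no further sinking, so the screw is home. I ease back, lift clear, and check the driver in the grip.

```bash

python3 -m jog '[{"dx":0,"dy":0,"dz":-0.004,"wx":0,"wy":0,"wz":-0.05},{"dx":0,"dy":0,"dz":-0.02,"wx":0,"wy":0,"wz":-0.05},{"dx":0,"dy":0,"dz":-0.06,"wx":0,"wy":0,"wz":-0.05},{"dx":0,"dy":0,"dz":-0.16,"wx":0,"wy":0,"wz":-0.05},{"dx":0,"dy":0,"dz":-0.16,"wx":0,"wy":0,"wz":-0.05}]'| egrep 'ee|cont|ori'
python3 - <<'E'
from h import *
P=[];I=[]
for i in range(4):
    d=manip.get_image('scene');I.append(d['img'].astype(float));s=manip.sense();P.append(s['ee_pos'])
t=shot('top','pics/top7.png')
b=np.mean(I,0)[:,:,::-1];cv2.imwrite('pics/scene7.png',b);p=np.mean(P,0);R=np.array(s['orientation']);print(p)
q=w2pix('scene',[p+.0*R[:,2],p+.1305*R[:,2],scr+[0,0,.058]]);print(q)
c=np.array([250,205]);Z=cv2.resize(b[155:255,200:300],(600,600),interpolation=2)
for e in q: cv2.circle(Z,tuple(((e-[200,155]+.5)*6).astype(int)),2,(0,255,0),-1)
cv2.imwrite('pics/v7.png',Z)
rel(up(ryaw),[.6286,-.0266,.34],'lift');rel(up(ryaw),[.50,-.23,.34],'mid',up(ryaw),np.array([.6286,-.0266,.34]))
E
```

```text
ee_pos: [0.6307, -0.0271, 0.2449]
orientation: [[0.819, 0.573, 0.006], [0.573, -0.819, -0.001], [0.004, 0.004, -1.0]]
contact_force: [0.4, -0.3, -1.0]
[ 0.6282 -0.0266  0.2411]
[[250.9635 173.7094]
 [252.0209 222.4279]
 [252.141  240.9399]]
lift d [ 0.001  0.001 -0.25 ] w [-0.002  0.002 -0.078] rows 1.6
mid d [-0.579  0.163  0.   ] w [0. 0. 0.] rows 3.9[ WARN:0@7.914] global loadsave.cpp:1063 imwrite_ Unsupported depth image for selected encoder is fallbacked to CV_8U.
```

View pics/v7.png

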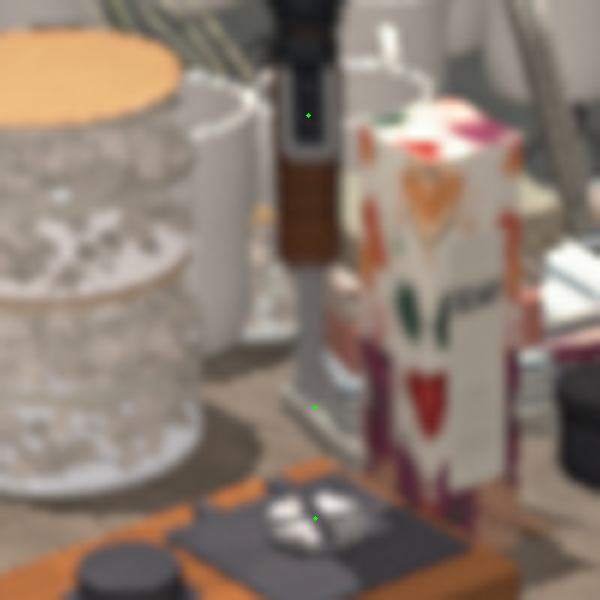

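The screw's head sits flush at (318,518), and the driver hangs straight in the grip with its tip near (312,403), as predicted. I take it back to the rest.

```bash

python3 -m jog '[{"dx":0,"dy":0,"dz":-0.1,"wx":0,"wy":0,"wz":-0.03},{"dx":0,"dy":0,"dz":-0.25,"wx":0,"wy":0,"wz":-0.078},{"dx":0,"dy":0,"dz":-0.25,"wx":0,"wy":0,"wz":-0.078},{"dx":0,"dy":0,"dz":-0.25,"wx":0,"wy":0,"wz":-0.078}]'| egrep 'ee|cont|ori'
python3 -m jog '[{"dx":-0.12,"dy":0.03,"dz":0,"wx":0,"wy":0,"wz":0},{"dx":-0.27,"dy":0.075,"dz":0,"wx":0,"wy":0,"wz":0},{"dx":-0.42,"dy":0.12,"dz":0,"wx":0,"wy":0,"wz":0},{"dx":-0.579,"dy":0.163,"dz":0,"wx":0,"wy":0,"wz":0},{"dx":-0.579,"dy":0.163,"dz":0,"wx":0,"wy":0,"wz":0}]'| egrep 'ee|cont|ori'
cat >> h.py <<'E'
G2R=Ro.from_matrix(np.array([[.5233,.6706,.5257],[.4751,-.7418,.4734],[.7074,.002,-.7068]])).as_matrix();G2p=np.array([.467,-.3479,.1277])
E
python3 - <<'E'
from h import *
s=st()
h=G2p+.08*G2R[:,0]-.04*G2R[:,2];print(h);rel(G2R,h,'hover');rel(G2R,G2p,'home',G2R,h)
E
```

```text
ee_pos: [0.628, -0.0264, 0.34]
orientation: [[0.743, 0.669, -0.003], [0.669, -0.743, 0.001], [-0.002, -0.003, -1.0]]
contact_force: [-0.4, 0.5, -2.3]
ee_pos: [0.4973, -0.2329, 0.3388]
orientation: [[0.747, 0.664, -0.006], [0.665, -0.747, 0.003], [-0.003, -0.006, -1.0]]
contact_force: [1.2, -0.3, -2.2]
t 25.0 q [-0.6408  0.3281  1.4982 -0.0014  1.3215  0.2035] p [ 0.4973 -0.2329  0.3388] F [ 1.2 -0.3 -2.2] op 0.313 gf 109.3
[ 0.4878 -0.3288  0.2126]
hover d [-0.176  0.165  0.315] w [-0.003  0.502 -0.007] rows 4.2
home d [-0.2 -0.   0.1] w [0. 0. 0.] rows 1.4
```

```bash

python3 -m jog '[{"dx":-0.05,"dy":0.04,"dz":0,"wx":0,"wy":0.11,"wz":-0.001},{"dx":-0.09,"dy":0.08,"dz":0.05,"wx":-0.001,"wy":0.22,"wz":-0.003},{"dx":-0.13,"dy":0.12,"dz":0.15,"wx":-0.002,"wy":0.33,"wz":-0.005},{"dx":-0.16,"dy":0.165,"dz":0.25,"wx":-0.003,"wy":0.44,"wz":-0.007},{"dx":-0.176,"dy":0.165,"dz":0.315,"wx":-0.003,"wy":0.502,"wz":-0.007}]'| egrep 'ee|cont|ori'
python3 -m jog '[{"dx":0,"dy":0,"dz":0,"wx":0,"wy":0,"wz":0},{"dx":0,"dy":0,"dz":0,"wx":0,"wy":0,"wz":0},{"dx":0,"dy":0,"dz":0,"wx":0,"wy":0,"wz":0}]'| egrep 'ee|cont|ori'
python3 - <<'E'
from h import *
P=[]
for i in range(3): manip.get_image('top');s=manip.sense();P.append(s['ee_pos'])
p=np.mean(P,0);print(p)
for n,o in (('n20',[.02,0,-.006]),('n4',[.004,0,-.004]),('home',[0,0,-.003])): rel(G2R,G2p+G2R@np.array(o),n,None,p)
E
```

```text
ee_pos: [0.4914, -0.327, 0.2114]
orientation: [[0.518, 0.673, 0.528], [0.475, -0.739, 0.477], [0.711, 0.003, -0.703]]
contact_force: [-0.3, 0.8, -2.5]
ee_pos: [0.4936, -0.3255, 0.2173]
orientation: [[0.514, 0.677, 0.527], [0.484, -0.736, 0.474], [0.708, 0.012, -0.706]]
contact_force: [0.9, 0.3, -1.8]
[ 0.4934 -0.3257  0.2173]
n20 d [-0.169 -0.006  0.082] w [ 0.    -0.001  0.008] rows 1.2
n4 d [-0.209 -0.006  0.087] w [ 0.    -0.001  0.008] rows 1.5
home d [-0.219 -0.006  0.089] w [ 0.    -0.001  0.008] rows 1.5
```

```bash

python3 -m jog '[{"dx":-0.06,"dy":-0.006,"dz":0.03,"wx":0,"wy":-0.001,"wz":0.008},{"dx":-0.12,"dy":-0.006,"dz":0.06,"wx":0,"wy":-0.001,"wz":0.008},{"dx":-0.16,"dy":-0.006,"dz":0.082,"wx":0,"wy":-0.001,"wz":0.008},{"dx":-0.169,"dy":-0.006,"dz":0.082,"wx":0,"wy":-0.001,"wz":0.008},{"dx":-0.169,"dy":-0.006,"dz":0.082,"wx":0,"wy":-0.001,"wz":0.008}]'| egrep 'ee|cont|ori'
python3 - <<'E'
from h import *
for n,o in (('n20',[.02,0,-.006]),('n4',[.004,0,-.004]),('home',[0,0,-.003])): rel(G2R,G2p+G2R@np.array(o),n)
E
```

```text
ee_pos: [0.4735, -0.3416, 0.1449]
orientation: [[0.525, 0.669, 0.527], [0.472, -0.743, 0.474], [0.708, 0.0, -0.706]]
contact_force: [-0.1, -0.6, -2.7]
n20 d [ 0.004  0.001 -0.001] w [ 0.    -0.001 -0.002] rows 0.0
n4 d [-0.036  0.001  0.004] w [ 0.    -0.001 -0.002] rows 0.2
home d [-0.046  0.001  0.007] w [ 0.    -0.001 -0.002] rows 0.3
```

```bash

python3 -m jog '[{"dx":-0.012,"dy":0.001,"dz":0,"wx":0,"wy":0,"wz":-0.002},{"dx":-0.024,"dy":0.001,"dz":0.002,"wx":0,"wy":0,"wz":-0.002},{"dx":-0.034,"dy":0.001,"dz":0.003,"wx":0,"wy":0,"wz":-0.002},{"dx":-0.034,"dy":0.001,"dz":0.003,"wx":0,"wy":0,"wz":-0.002}]'| egrep 'ee|cont|ori'
python3 -m jog '[{"dx":-0.003,"dy":0,"dz":0.001,"wx":0,"wy":0,"wz":0},{"dx":-0.006,"dy":0,"dz":0.002,"wx":0,"wy":0,"wz":0},{"dx":-0.006,"dy":0,"dz":0.002,"wx":0,"wy":0,"wz":0}]'| egrep 'ee|cont|ori'
python3 - <<'E'
from h import *
for n,o in (('home',[0,0,-.003]),('full',[0,0,0])): rel(G2R,G2p+G2R@np.array(o),n)
E
```

```text
ee_pos: [0.4668, -0.3477, 0.1337]
orientation: [[0.523, 0.67, 0.526], [0.474, -0.742, 0.474], [0.708, 0.001, -0.706]]
contact_force: [0.6, -0.0, -2.5]
ee_pos: [0.4661, -0.3483, 0.1316]
orientation: [[0.523, 0.671, 0.526], [0.474, -0.742, 0.474], [0.708, 0.001, -0.706]]
contact_force: [0.2, 0.2, -2.5]
home d [-0.005  0.001  0.001] w [-0.    -0.001 -0.   ] rows 0.0
full d [-0.005  0.001  0.008] w [-0.    -0.001 -0.   ] rows 0.1
```

```bash

python3 -m jog '[{"dx":-0.003,"dy":0,"dz":0.002,"wx":0,"wy":0,"wz":0},{"dx":-0.006,"dy":0,"dz":0.004,"wx":0,"wy":0,"wz":0},{"dx":-0.006,"dy":0,"dz":0.004,"wx":0,"wy":0,"wz":0}]'| egrep 'ee|cont'
python3 -m jog '[{"dx":-0.001,"dy":0,"dz":0.002,"wx":0,"wy":0,"wz":0},{"dx":-0.002,"dy":0,"dz":0.004,"wx":0,"wy":0,"wz":0},{"dx":-0.002,"dy":0,"dz":0.004,"wx":0,"wy":0,"wz":0}]'| egrep 'ee|cont'
```

```text
ee_pos: [0.4659, -0.3485, 0.1289]
contact_force: [0.7, 1.0, -1.6]
ee_pos: [0.4666, -0.3479, 0.1278]
contact_force: [2.4, 1.3, 2.2]
```

```bash

python3 -m jog '[{"dx":0,"dy":0,"dz":0,"wx":0,"wy":0,"wz":0},{"dx":0,"dy":0,"dz":0,"wx":0,"wy":0,"wz":0},{"dx":0,"dy":0,"dz":0,"wx":0,"wy":0,"wz":0},{"dx":0,"dy":0,"dz":0,"wx":0,"wy":0,"wz":0},{"dx":0,"dy":0,"dz":0,"wx":0,"wy":0,"wz":0}]' 0.35 | egrep 'ee|cont|ope'
python3 -m jog '[{"dx":0,"dy":0,"dz":-0.08,"wx":0,"wy":0,"wz":0},{"dx":0,"dy":0,"dz":-0.18,"wx":0,"wy":0,"wz":0},{"dx":0,"dy":0,"dz":-0.25,"wx":0,"wy":0,"wz":0},{"dx":0,"dy":0,"dz":-0.25,"wx":0,"wy":0,"wz":0},{"dx":0,"dy":0,"dz":-0.25,"wx":0,"wy":0,"wz":0}]' | egrep 'ee|cont|ope'
python3 - <<'E'
from h import *
b4=cv2.imread('pics/t4.png').astype(int);s4=cv2.imread('pics/s4.png').astype(int)
a=shot('top','pics/t8.png')['img'][:,:,::-1].astype(int);b=shot('scene','pics/s8.png')['img'][:,:,::-1].astype(int)
# compare against driver lying home at first placing (pictures t4/s4)
for nm,x,y,q in (('top',b4,a,w2pix('top',[rtip,rbutt])),('scene',s4,b,w2pix('scene',[rtip,rbutt]))):
    lo=q.min(0).astype(int)-3;hi=q.max(0).astype(int)+4
    d=np.abs(x-y).sum(2)[lo[1]:hi[1],lo[0]:hi[0]];print(nm,lo,hi,'changed frac',(d>60).mean(),'mean',d.mean())
    X=x[lo[1]:hi[1],lo[0]:hi[0]].sum(2).astype(np.float32);Y=y[lo[1]:hi[1],lo[0]:hi[0]].sum(2).astype(np.float32);print(cv2.phaseCorrelate(X,Y))
# everything else in the scene vs start
a0=cv2.imread('pics/top0.png').astype(int);D=np.abs(a0-a).sum(2)
for nm,w in (('flat',[.46,-.08,.014]),('jarL',[.565,.197,.04]),('jarR',[.611,-.23,.04]),('slim',[.649,-.133,.2]),('carton',[.64,-.346,.15])):
    u_,v_=w2pix('top',w)[0].astype(int);print(nm,(D[v_-10:v_+10,u_-10:u_+10]>60).mean())
st()
E
```

```text
ee_pos: [0.4661, -0.3484, 0.1271]
contact_force: [-0.1, 0.6, 0.4]
opening: 0.652
ee_pos: [0.4136, -0.3948, 0.1971]
contact_force: [-0.3, 0.4, 0.3]
opening: 0.651
top [369 220] [415 260] changed frac 0.034239130434782605 mean 14.222826086956522
((0.0543901897407153, 0.12007105144987307), 0.9888239545126756)
scene [330 180] [378 225] changed frac 0.001388888888888889 mean 5.301388888888889
((-0.08364963264955705, 0.5103227173245415), 0.9862762828667958)
flat 0.0
jarL 0.0
jarR 0.0
slim 0.0
carton 0.0
t 29.75 q [-1.2944  0.6592  1.626   0.7098  1.3449 -0.8019] p [ 0.4138 -0.3942  0.1968] F [ 0.5 -0.3 -0.3] op 0.648 gf 0.0
```

The driver is back within a pixel of where it first lay home, nothing else has moved, and the gripper is clear. I'm handing the job in.

```bash
python3 -c "
from workcell import manip
print(manip.job_done())"
```

```text
the job is handed in; nothing more can be done
None
```

I turned the hatch screw down to its hard stop, laid the cross driver back in the rest and handed the job in at about 30 s; camera checks showed the flat driver, jars and boxes unmoved, but the judge's verdict was not shown.

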